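# Put the returned spare parts back in their bins

## Task

Put the stack of four returned spare parts away: working from the top down, one part at a time, set each one into the blue bin that already holds parts of its kind, lying flat on the bin's floor in the clear space in front of the stock. Lower each part in and let go rather than dropping it, let none tip over, and leave the cup and the barcode scanner where they are.

Things in the scene. Friction and masses are not known exactly. Their poses are not given: they have to be found in the camera images.
- bush_mid (a point): Brass bush: a plain yellow-metal ring 44 mm in diameter, 30 mm high, with a 28 mm bore; the topmost and narrowest part of the stack. 0.22 kg. This point is its centre, half-way up; z is its axis, up as it lies. Round, flat at both ends, grip it across its diameter from any side. The four lie loose on one another, each at most 3 mm off the next.
- wheel_mid (a point): Pallet-truck roller: a red cylinder with a pale hub in it, 52 mm in diameter, 30 mm high; second from the top, under the brass bush. 0.15 kg. This point is its centre, half-way up; z is its axis, up as it lies. Round, flat at both ends, grip it across its diameter from any side. The four lie loose on one another, each at most 3 mm off the next.
- bearing_mid (a point): Ball bearing: bright steel rings with a black seal between them, 60 mm in diameter, 26 mm high; third from the top, under the red roller. 0.36 kg. This point is its centre, half-way up; z is its axis, up as it lies. Round, flat at both ends, grip it across its diameter from any side. The four lie loose on one another, each at most 3 mm off the next.
- pulley_mid (a point): V-belt pulley: dark grey cast iron with a V groove round its edge, 68 mm in diameter, 30 mm high; at the bottom of the stack, on the floor of the light grey tray (150 mm square, rim 8 mm over its floor). 0.5 kg. This point is its centre, half-way up; z is its axis, up as it lies. Round, flat at both ends, grip it across its diameter from any side. The four lie loose on one another, each at most 3 mm off the next.
- bin_bush_place (a point): Fixed blue bin of the brass bushes: mid-floor of its clear space, 104 wide (y) x 120 mm (x, to the bin's back; z up). Behind: stock up to 60 mm high. Walls over this point: front 32 mm, sides 44, sloping up to 86 between 28 mm in front of it and 32 mm behind. Five alike bins (200 x 110 mm), in any order, stand in a row 118 mm apart on a shelf; the fifth (black buffers) is not needed.
- bin_wheel_place (a point): Fixed blue bin of the red rollers: mid-floor of its clear space, 104 wide (y) x 120 mm (x, to the bin's back; z up). Behind: stock up to 60 mm high. Walls over this point: front 32 mm, sides 44, sloping up to 86 between 28 mm in front of it and 32 mm behind. Five alike bins (200 x 110 mm), in any order, stand in a row 118 mm apart on a shelf; the fifth (black buffers) is not needed.
- bin_bearing_place (a point): Fixed blue bin of the ball bearings: mid-floor of its clear space, 104 wide (y) x 120 mm (x, to the bin's back; z up). Behind: stock up to 52 mm high. Walls over this point: front 32 mm, sides 44, sloping up to 86 between 28 mm in front of it and 32 mm behind. Five alike bins (200 x 110 mm), in any order, stand in a row 118 mm apart on a shelf; the fifth (black buffers) is not needed.
- bin_pulley_place (a point): Fixed blue bin of the grey pulleys: mid-floor of its clear space, 104 wide (y) x 120 mm (x, to the bin's back; z up). Behind: stock up to 60 mm high. Walls over this point: front 32 mm, sides 44, sloping up to 86 between 28 mm in front of it and 32 mm behind. Five alike bins (200 x 110 mm), in any order, stand in a row 118 mm apart on a shelf; the fifth (black buffers) is not needed.
- cup_mid (a point): Empty beige drinking cup, 72 mm across the rim, 85 mm high, standing loose on the bench in front of the bins, between the two trays; light, easily knocked over. This point is on its axis, half-way up. Leave it alone.
- scanner_mid (a point): Hand-held barcode scanner, black with orange grip, about 140 x 70 mm and 34 mm high, lying loose on the bench in front of the bins, beside the cup. This point is near its middle, 16 mm up. Leave it alone.

How it is judged:
On the way, in this order (a step that is already met when the one before it is completed fails the run):
1. the brass bush lies flat in the bin of the brass bushes, let go (horizontal distance between bush_mid and bin_bush_place below 0.05 m and z of bush_mid in the frame of bin_bush_place between 0.009 and 0.02 m and angle between bush_mid's own z axis and vertical below 0.12 rad and linear speed of bush below 0.02 m/s and contact force between the fingers and bush below 0.05 N), for 0.2 s.
2. the red roller lies flat in the bin of the red rollers, let go (horizontal distance between wheel_mid and bin_wheel_place below 0.05 m and z of wheel_mid in the frame of bin_wheel_place between 0.009 and 0.02 m and angle between wheel_mid's own z axis and vertical below 0.12 rad and linear speed of wheel below 0.02 m/s and contact force between the fingers and wheel below 0.05 N), for 0.2 s.
3. the ball bearing lies flat in the bin of the ball bearings, let go (horizontal distance between bearing_mid and bin_bearing_place below 0.05 m and z of bearing_mid in the frame of bin_bearing_place between 0.007 and 0.018 m and angle between bearing_mid's own z axis and vertical below 0.12 rad and linear speed of bearing below 0.02 m/s and contact force between the fingers and bearing below 0.05 N), for 0.2 s.
4. the grey pulley lies flat in the bin of the grey pulleys, let go (horizontal distance between pulley_mid and bin_pulley_place below 0.05 m and z of pulley_mid in the frame of bin_pulley_place between 0.009 and 0.02 m and angle between pulley_mid's own z axis and vertical below 0.12 rad and linear speed of pulley below 0.02 m/s and contact force between the fingers and pulley below 0.05 N), for 0.2 s.
At the end, for the whole second after the job is handed in: Each of the four parts lies in the bin of its own kind, its centre within 50 mm (horizontally) of the middle of the clear space, flat (within 0.12 rad) on the bin's floor (centre within 5 mm of half its height over the floor), let go and at rest (all of step 1 and all of step 2 and all of step 3 and all of step 4); the robot touches nothing.
It fails at once if a part is tipped over or falls from the stack (angle between any of bush_mid, wheel_mid, bearing_mid, pulley_mid's own z axis and vertical above 0.6 rad).
It fails at once if a part is dropped into its bin (hits it faster than 0.8 m/s) instead of being set down ((horizontal distance between bush_mid and bin_bush_place below 0.06 m and z of bush_mid in the frame of bin_bush_place below 0.08 m and linear speed of bush above 0.8 m/s) or (horizontal distance between wheel_mid and bin_wheel_place below 0.06 m and z of wheel_mid in the frame of bin_wheel_place below 0.08 m and linear speed of wheel above 0.8 m/s) or (horizontal distance between bearing_mid and bin_bearing_place below 0.06 m and z of bearing_mid in the frame of bin_bearing_place below 0.08 m and linear speed of bearing above 0.8 m/s) or (horizontal distance between pulley_mid and bin_pulley_place below 0.06 m and z of pulley_mid in the frame of bin_pulley_place below 0.08 m and linear speed of pulley above 0.8 m/s)).
It fails at once if the cup is knocked over or moved by more than 25 mm (distance of cup_mid from where it was at the start of the episode above 0.025 m or angle between cup_mid's own z axis and vertical above 0.4 rad).
It fails at once if the scanner is moved by more than 25 mm (distance of scanner_mid from where it was at the start of the episode above 0.025 m).
It also fails if it takes over 120 s, if anything falls off the work surface, if the arm or the gripper's body presses on something with over 40 N, if the wrist force passes 120 N, or if a joint passes its speed limit or range.

## Robot

A 6-joint arm with a two-finger parallel gripper is mounted at the origin on the work surface. World frame = base frame: x ahead of the robot, y to its left, z up, the work surface at z = 0. Lengths are in m, angles in rad, forces in N, time in s.
With the tool pointing down it reaches from about 0.375 to 0.975 m from the base axis. Payload 3.8 kg.
Tool frame: the origin (TCP) lies between the finger pads; the fingertips stand 22 mm ahead of it and the grasp point (between the pads) lies 3 mm ahead of it (bot.finger_overhang is the distance from the TCP to the fingertips, in m); x points along the fingers, y is the direction in which the jaws open and shut, and the axes are right-handed (so a half turn about x gives the same grasp; the last joint's range is limited). The gripper opens to 85 mm and grips with 20 to 120 N. Pads are 22 mm wide; open, the fingers measure 114 mm over their backs; the gripper's body (76 mm by 85 mm) begins 54 mm behind the grasp point. The pads swing forward as they close: fully open they stand 13 mm farther back than shut.
Start: joints at [1.247, 0.264, 1.604, -0, 1.274, -0.037], TCP at [0.191, 0.647, 0.253] pointing down, gripper open.
Joint ranges: [-2.63, 2.63], [-0.94, 2.18], [0.31, 2.57], [-1.31, 4.45], [0, 2.66], [-2.55, 2.55]. Speed limits (rad/s): [2.57, 2.57, 3.14, 3.14, 3.14, 3.14].

## Interface

Orientations are given as a rotation vector (axis times angle).
In Python, from workcell import bot gives the robot as it stands. The module is installed in compiled form; this text tells all that it offers.
- The arm moves only by the tool arm_command, never from a script. Its argument "series" is a list that holds one entry, the list of rows, each a list of 7 numbers: the turn, a rotation vector about the tool's x, y, z in rad, then the shift along the tool's x, y, z in cm, then the opening, from 0 (shut) to 1 (fully open). In form: [[[rx, ry, rz, x, y, z, grip], ...]]. A call has 1 to 10 rows; each row shifts and turns the pose as measured when the row begins, along the tool's axes as they then stand; what a row does not reach is not made up. A row lasts 1/10 s, in which the tool goes at most 50 mm and 8.59 degrees, less where a joint would pass 70% of its speed; a pose out of reach is approached as far as the arm can. A call is refused whole if a number of a shift passes 5 or a number of a turn 0.15, either way. A call with a gripper value outside its range is refused whole. The fingers move at their own pace and stop on an object; "newtons" is the grip in N (left out, the last holds). Time passes only in rows, so rows that do not move let the fingers close. It gives the time, the measured TCP pose, the force and the opening at its end, in the units of the state.
- bot.read_state(): the state, without advancing time (a new reading comes with each control period).
- bot.read_camera(name): name is "side" or "top"; returns (picture, depth): 420x560x3 uint8, blue, green, red; 420x560 float32, m along the optical axis (not along the pixel's ray), 0 where there is no reading.
- bot.camera_info(name): a dict with "K" (3x3 intrinsics, pixels), "dist_coeffs" ([k1, k2, p1, p2, k3] as OpenCV has them; the pictures are not rectified), "extrinsics" (4x4, takes a point from camera to world coordinates). Camera axes: x right, y down, z forward; pixel columns grow to the right and rows downward; lengths in m; the calibration is good to about 2 mm. A picture is of the moment at which its call begins. camera_info takes no time and is no camera call.
- bot.finish_job(): hands the job in, once; it reports no verdict.
The state is a dict: "time": time; "q": joint angles; "joint_vel": joint speeds; "joint_torque": joint torques, N m; "tool_pos": TCP position; "tcp_rot": TCP orientation; "wrist_force": force on the tool from outside, world axes, zero at the start; "torque": the same for the moment, N m; "width": opening from 0.0 (shut) to 1.0 (fully open).
Only numpy, scipy, OpenCV 4.12 (cv2) and the standard library are available. Lean on these libraries where they do the work, as an engineer would, in place of code of your own. Each camera call takes 0.05 s, during which the arm holds its last target.

## Working session

There is one attempt and no reset: what is moved stays moved. The work goes in short steps, Python scripts to look and compute and a tool call to move; the robot and the scene stay as the last step left them, time stands still between calls to the robot, and variables do not carry over. Pictures are saved under pics/ and viewed, and the job is handed in when it is done.

Besides the shell and the picture viewer there is one more tool, called after "Emit:" as a command line: name --argument value ..., lists and objects as JSON in quotes. arm_command: Moves the arm, as the interface text tells. Its arguments: {"type":"object","properties":{"series":{"type":"array"},"newtons":{"type":"number"}},"required":["series"]}

```bash
mkdir -p pics
python3 - <<'E'
from workcell import bot
import cv2,numpy as np
np.set_printoptions(precision=4,suppress=True)
s=bot.read_state();print(s, bot.finger_overhang)
for n in("side","top"):
    p,d=bot.read_camera(n);cv2.imwrite(f"pics/{n}0.png",p);np.save(f"pics/{n}0.npy",d)
    i=bot.camera_info(n);print(n,i["K"],i["dist_coeffs"],i["extrinsics"],sep="\n")
E
```

```text
{'time': 0.0, 'q': array([ 1.2471,  0.2648,  1.6054, -0.    ,  1.2737, -0.0369]), 'joint_vel': array([ 0.0007,  0.0008, -0.0012, -0.0002,  0.0006, -0.0008]), 'joint_torque': array([  0.003 , -51.5107, -36.7324,   0.0002,   0.0127,   0.    ]), 'tool_pos': array([0.1907, 0.6468, 0.2519]), 'tcp_rot': array([ 0.2233,  1.5595, -0.2269]), 'wrist_force': array([ 0.384 , -0.2385, -0.0929]), 'torque': array([-0.0384, -0.0118, -0.0546]), 'width': 0.9997459822235923} 0.022
side
[[414.1523   0.     281.535 ]
 [  0.     414.1523 208.3623]
 [  0.       0.       1.    ]]
[-0.0785  0.      0.      0.      0.    ]
[[ 0.695  -0.5394  0.4753  0.1302]
 [-0.7189 -0.5111  0.4712 -0.369 ]
 [-0.0112 -0.6692 -0.743   0.688 ]
 [ 0.      0.      0.      1.    ]]
top
[[436.9453   0.     281.8892]
 [  0.     436.9453 206.2251]
 [  0.       0.       1.    ]]
[-0.126  0.     0.     0.     0.   ]
[[ 0.0027 -0.996   0.0896  0.4227]
 [-1.     -0.003  -0.0035 -0.0078]
 [ 0.0037 -0.0896 -0.996   0.9131]
 [ 0.      0.      0.      1.    ]]
```

View pics/side0.png

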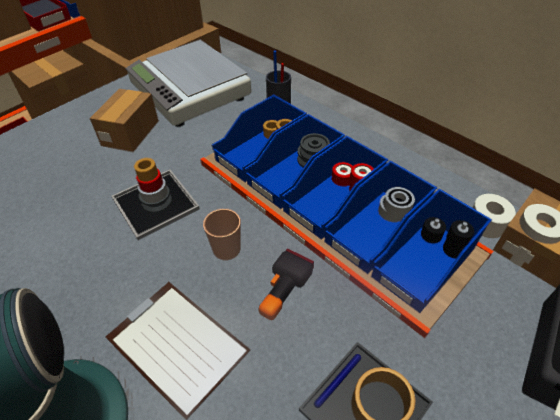

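View pics/top0.png

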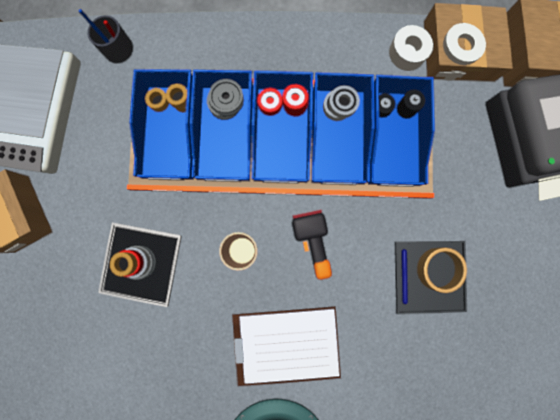

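The side view shows the stack at about (150,180) px on its tray. In the top view the stack's bush is at about (122,263) px and the cup at (238,250). The scanner is near (313,245). The bins run left to right: bush (160,130), pulley (223,130), roller (281,130), bearing (341,130), buffers (402,130).

```bash
cat > h.py <<'E'
from workcell import bot
import cv2,numpy as np
np.set_printoptions(precision=4,suppress=True,linewidth=150)
def pts(n,d):
    i=bot.camera_info(n);K=np.array(i["K"]);D=np.array(i["dist_coeffs"]);E=np.array(i["extrinsics"])
    v,u=np.mgrid[:420,:560]
    uv=np.stack([u,v],-1).reshape(-1,1,2).astype(np.float64)
    r=cv2.undistortPoints(uv,K,D).reshape(420,560,2)
    P=np.dstack([r*d[...,None],d])
    W=P@E[:3,:3].T+E[:3,3]
    W[d<=0]=np.nan
    return W
def ray(n,u,v,z):
    i=bot.camera_info(n);E=np.array(i["extrinsics"])
    r=cv2.undistortPoints(np.array([[[u,v]]],float),np.array(i["K"]),np.array(i["dist_coeffs"])).ravel()
    w=E[:3,:3]@np.r_[r,1];o=E[:3,3];return o+w*(z-o[2])/w[2]
E
python3 - <<'E'
from h import *
for n in("top","side"):
    p=cv2.imread(f"pics/{n}0.png");d=np.load(f"pics/{n}0.npy");W=pts(n,d)
    ok=~np.isnan(W[...,0])
    hsv=cv2.cvtColor(p,cv2.COLOR_BGR2HSV)
    print(n)
    # stack layers
    R=ok&(abs(W[...,0]-0.39)<.2)&(W[...,1]>.2)&(W[...,1]<.5)&(W[...,2]>0.004)&(W[...,0]<.5)
    z=W[...,2][R]
    print(np.histogram(z,bins=np.arange(0,.15,.004)))
    top=R&(W[...,2]>z.max()-.005)
    q=W[top];print("top",z.max(),np.median(q[:,2]),(q.min(0)+q.max(0))/2,np.ptp(q,axis=0))
    # bins: blue
    B=ok&(hsv[...,0]>100)&(hsv[...,0]<130)&(hsv[...,1]>150)
    q=W[B]; print(q.min(0),q.max(0)); print(np.histogram(q[:,2],bins=np.arange(0,.16,.004)))
    for v in range(75,200,8):
        if n=="top": print(v,W[v,160],W[v,223],W[v,281],W[v,341])
E
```

```text
top
(array([   0, 1104,  505,  185,   16,   19,   19,   58,  109,   30,   33,   37,   36,   32,   98,   63,   32,   39,   34,   35,   41,   78,  128,
        100,   34,   27,   29,   32,   29,  219,   55,    0,    0,    0,    0,    0,    0]), array([0.   , 0.004, 0.008, 0.012, 0.016, 0.02 , 0.024, 0.028, 0.032, 0.036, 0.04 , 0.044, 0.048, 0.052, 0.056, 0.06 , 0.064, 0.068, 0.072, 0.076,
       0.08 , 0.084, 0.088, 0.092, 0.096, 0.1  , 0.104, 0.108, 0.112, 0.116, 0.12 , 0.124, 0.128, 0.132, 0.136, 0.14 , 0.144, 0.148]))
top 0.12231751010126246 0.11913904523147256 [0.3867 0.2848 0.1199] [0.0404 0.0422 0.0049]
[ 0.304  -0.3459 -0.0038] [0.8819 0.3874 0.1536]
(array([    1,     0,    34,   171,   401, 10419,  4723,   269,   254,   300,   307,   327,   384,   603,   773,   431,   532,   691,   465,   453,
         458,   504,   474,   499,   450,   451,   485,  1683,   469,     6,     1,     2,     2,     5,     1,     4,     2,     8,     2]), array([0.   , 0.004, 0.008, 0.012, 0.016, 0.02 , 0.024, 0.028, 0.032, 0.036, 0.04 , 0.044, 0.048, 0.052, 0.056, 0.06 , 0.064, 0.068, 0.072, 0.076,
[... 2251 characters left out ...]
0.144, 0.148]))
top 0.1227568410602754 0.11990244861229632 [0.3864 0.2846 0.1203] [0.0415 0.0425 0.0048]
[ 0.0181 -0.3049 -0.6636] [2.01   1.5366 0.2561]
(array([   3,    0,    5,  257,  159, 4292, 3725,  359,  376,  383,  412,  483,  587,  650,  982,  561,  598,  864,  573,  625,  639,  639,  635,
        625,  627,  688,  669, 1156,  487,    1,    4,    3,    3,    1,    3,    3,    3,    5,    2]), array([0.   , 0.004, 0.008, 0.012, 0.016, 0.02 , 0.024, 0.028, 0.032, 0.036, 0.04 , 0.044, 0.048, 0.052, 0.056, 0.06 , 0.064, 0.068, 0.072, 0.076,
       0.08 , 0.084, 0.088, 0.092, 0.096, 0.1  , 0.104, 0.108, 0.112, 0.116, 0.12 , 0.124, 0.128, 0.132, 0.136, 0.14 , 0.144, 0.148, 0.152, 0.156]))
```

Run:
```python
import cv2
p=cv2.imread("pics/top0.png");cv2.imwrite("pics/t0z.png",cv2.resize(p[60:200,120:440],None,fx=2.5,fy=2.5,interpolation=2))
q=cv2.imread("pics/top0.png")[215:315,90:270];cv2.imwrite("pics/t0s.png",cv2.resize(q,None,fx=4,fy=4,interpolation=2))
```

```text
(no output)
```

View pics/t0z.png

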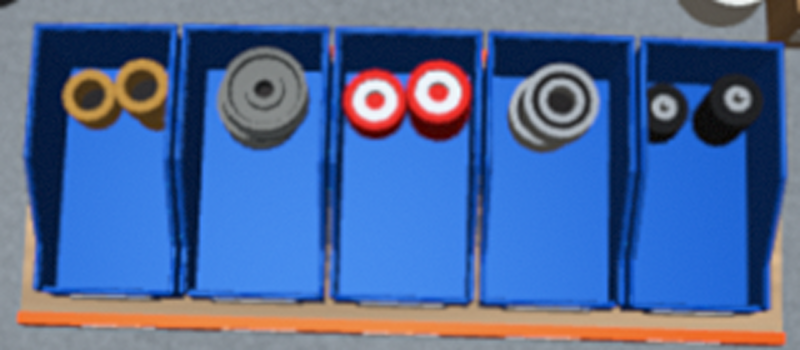

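View pics/t0s.png

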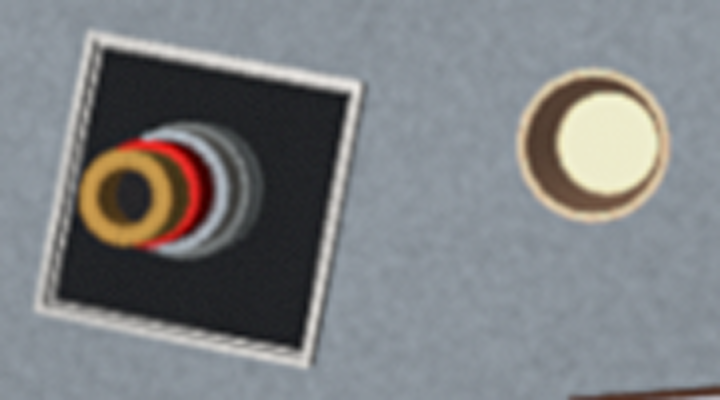

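Run:
```python
from h import *
for n in("top","side"):
    p=cv2.imread(f"pics/{n}0.png");d=np.load(f"pics/{n}0.npy");W=pts(n,d)
    hsv=cv2.cvtColor(p,cv2.COLOR_BGR2HSV)
    B=(hsv[...,0]>100)&(hsv[...,0]<130)&(hsv[...,1]>150)&(W[...,0]>.5)&(W[...,0]<.78)&(abs(W[...,1])<.36)
    print(n)
    for lo,hi in((.66,.70),(.70,.74)):
        w=W[B&(W[...,2]>.104)&(W[...,2]<.116)&(W[...,0]>lo)&(W[...,0]<hi)]
        y=np.sort(w[:,1]);g=np.split(y,np.where(np.diff(y)>.015)[0]+1)
        print("high walls",lo,[(round(a.mean(),4),round(np.ptp(a),4),len(a)) for a in g])
    w=W[B&(W[...,2]>.060)&(W[...,2]<.069)&(W[...,0]>.56)&(W[...,0]<.585)]
    y=np.sort(w[:,1]);g=np.split(y,np.where(np.diff(y)>.015)[0]+1)
    print("low walls",[(round(a.mean(),4),round(np.ptp(a),4),len(a)) for a in g])
    w=W[B&(W[...,2]>.050)&(W[...,2]<.060)&(W[...,0]>.53)&(W[...,0]<.57)]
    for c in(.247,.129,.011,-.107,-.225):
        a=w[abs(w[:,1]-c)<.035];print("front",c,len(a),np.percentile(a,[5,50,95],axis=0)[:,[0,2]].T.ravel())
        f=W[B&(abs(W[...,1]-c)<.035)&(W[...,0]>.58)&(W[...,0]<.66)];print("  floor z",np.median(f[:,2]))
    # cup, scanner
    c=W[(abs(W[...,0]-.4)<.15)&(abs(W[...,1]-.09)<.06)&(W[...,2]>.078)];print("cup",(c.min(0)+c.max(0))/2,np.ptp(c,axis=0))
    c=W[(W[...,0]>.3)&(W[...,0]<.52)&(W[...,1]>-.16)&(W[...,1]<.03)&(W[...,2]>.01)];print("scan",c.min(0),c.max(0))
    # stack slices
    for z0,z1 in((.096,.117),(.066,.086),(.038,.056),(.01,.03)):
        c=W[(abs(W[...,0]-.39)<.06)&(abs(W[...,1]-.28)<.06)&(W[...,2]>z0)&(W[...,2]<z1)]
        # circle fit
        A=np.c_[2*c[:,:2],np.ones(len(c))];s=np.linalg.lstsq(A,(c[:,:2]**2).sum(1),rcond=None)[0]
        print("slice",z0,s[:2],np.sqrt(s[2]+s[0]**2+s[1]**2),len(c))
```

```text
top
high walls 0.66 [(np.float64(-0.2995), np.float64(0.0059), 64), (np.float64(-0.1864), np.float64(0.0156), 125), (np.float64(-0.0685), np.float64(0.0137), 114), (np.float64(0.0478), np.float64(0.0138), 120), (np.float64(0.1658), np.float64(0.015), 111), (np.float64(0.2788), np.float64(0.0059), 72)]
high walls 0.7 [(np.float64(-0.3008), np.float64(0.0055), 61), (np.float64(-0.1878), np.float64(0.0157), 119), (np.float64(-0.0701), np.float64(0.0139), 107), (np.float64(0.0466), np.float64(0.0148), 106), (np.float64(0.1638), np.float64(0.0142), 111), (np.float64(0.2782), np.float64(0.0059), 61)]
low walls [(np.float64(-0.2961), np.float64(0.0054), 33), (np.float64(-0.1827), np.float64(0.0153), 35), (np.float64(-0.0646), np.float64(0.0119), 27), (np.float64(0.0522), np.float64(0.0119), 29), (np.float64(0.1683), np.float64(0.0156), 52), (np.float64(0.2808), np.float64(0.0051), 34)]
front 0.247 82 [0.5579 0.5615 0.5643 0.0539 0.0567 0.0584]
  floor z 0.023984412499485408
front 0.129 90 [0.5553 0.5574 0.5613 0.054  0.0566 0.0591]
  floor z 0.023726690576873766
front 0.011 73 [0.5519 0.553
[... 1503 characters left out ...]
 0.027890815692125037
front 0.129 88 [0.5533 0.5556 0.5674 0.0509 0.0562 0.0589]
  floor z 0.02523271621385914
front 0.011 106 [0.5506 0.5526 0.5644 0.0507 0.0567 0.0589]
  floor z 0.0248927397954099
front -0.107 127 [0.5477 0.5499 0.5621 0.0511 0.0563 0.059 ]
  floor z 0.024487824164859284
front -0.225 155 [0.5452 0.5472 0.5592 0.0512 0.0567 0.0591]
  floor z 0.024810513048419025
cup [0.4115 0.0719 0.0833] [0.0728 0.0721 0.0103]
scan [ 0.353  -0.1127  0.0102] [ 0.4963 -0.0315  0.037 ]
slice 0.096 [0.385  0.2818] 0.018365304429785127 240
slice 0.066 [0.387  0.2858] 0.025759486667198187 171
slice 0.038 [0.3874 0.2853] 0.030023228045645233 171
slice 0.01 [0.3941 0.2509] 0.03422171956984476 218
```

```bash
cat >> h.py <<'E'
from scipy.spatial.transform import Rotation as Ro
def st(goal=None):
    s=bot.read_state();R=Ro.from_rotvec(s["tcp_rot"]).as_matrix()
    print("t",round(s["time"],2),"pos",s["tool_pos"],"w",round(s["width"],3),"F",s["wrist_force"],"q",s["q"]);print("x,y,z axes",R.T.round(3).tolist())
    if goal is not None:
        # desired: x down, y=+-X nearest (bin yaw -0.025)
        c=[]
        for sg in(1,-1):
            yx=sg*np.array([np.cos(.025),-np.sin(.025),0]);x=np.array([0,0,-1.]);T=np.c_[x,yx,np.cross(x,yx)]
            r=Ro.from_matrix(R.T@T).as_rotvec();c.append(r)
        print("turn options",c);print("shift cm",R.T@(np.array(goal)-s["tool_pos"])*100)
E
python3 -c "
from h import *
st([.387,.284,.2])"
```

```text
t 0.1 pos [0.1907 0.6468 0.2521] w 0.998 F [-0.4252 -0.1282  0.0974] q [ 1.2471  0.2647  1.6052  0.      1.2737 -0.0369]
x,y,z axes [[-0.001, -0.002, -1.0], [0.283, 0.959, -0.002], [0.959, -0.283, -0.0]]
turn options [array([1.309 , 0.0013, 0.0018]), array([-1.8326, -0.0019,  0.0014])]
shift cm [  5.2659 -29.2402  29.089 ]
```

Emit:
arm_command --series '[[[0.145,0,0,0,0,0,1],[0.145,0,0,0,0,0,1],[0.145,0,0,0,0,0,1],[0.145,0,0,0,0,0,1],[0.145,0,0,0,0,0,1],[0.145,0,0,0,0,0,1],[0.145,0,0,0,0,0,1],[0.145,0,0,0,0,0,1],[0.145,0,0,0,0,0,1],[0,0,0,0,0,0,1]]]' --newtons 40

```text
time: 1.1
tool_pos: [0.1894, 0.6428, 0.2438]
tcp_rot: [1.244, 1.17, -1.268]
wrist_force: [0.4, 0.8, -0.4]
width: 1.002
```

```bash
python3 -c "
from h import *
st([.3865,.283,.2])"
```

```text
t 1.1 pos [0.1894 0.6428 0.2438] w 1.002 F [ 0.3613  0.8191 -0.3714] q [ 1.2471  0.2701  1.6139 -0.      1.2735  1.3127]
x,y,z axes [[-0.005, -0.015, -1.0], [0.998, -0.066, -0.004], [-0.066, -0.998, 0.015]]
turn options [array([-0.0406,  0.0152,  0.0043]), array([ 3.1009,  0.0067, -0.0236])]
shift cm [ 4.8234 22.0452 34.5406]
```

Emit:
arm_command --series '[[[-0.04,0.015,0.004,0,2.4,3.8,1],[0,0,0,0,2.4,3.8,1],[0,0,0,0,2.4,3.8,1],[0,0,0,0,2.4,3.8,1],[0,0,0,0,2.4,3.8,1],[0,0,0,0,2.4,3.8,1],[0,0,0,0,2.4,3.8,1],[0,0,0,0,2.4,3.8,1],[0,0,0,0,2.0,3,1],[0,0,0,0,0,0,1]]]'

```text
time: 2.1
tool_pos: [0.4018, 0.2941, 0.2396]
tcp_rot: [1.19, 1.217, -1.196]
wrist_force: [-1.0, 0.4, -0.3]
width: 0.998
```

```bash
python3 -c "
from h import *
st([.3865,.283,.2])"
```

```text
t 2.1 pos [0.4018 0.2941 0.2396] w 0.998 F [-0.9648  0.3741 -0.3129] q [ 0.5835 -0.0629  1.9875 -0.0028  1.2204  0.5631]
x,y,z axes [[-0.001, -0.004, -1.0], [1.0, 0.021, -0.001], [0.021, -1.0, 0.004]]
turn options [array([0.0464, 0.004 , 0.0014]), array([-3.0952, -0.0022,  0.0062])]
shift cm [ 3.9665 -1.5475  1.0617]
```

Emit:
arm_command --series '[[[0.045,0,0,2,-0.8,0.5,1],[0,0,0,2,-0.7,0.4,1],[0,0,0,2,0,0,1],[0,0,0,0,0,0,1]]]'

```text
time: 2.5
tool_pos: [0.3867, 0.2846, 0.1787]
tcp_rot: [1.221, 1.2, -1.223]
wrist_force: [-0.3, 0.3, 0.8]
width: 1.0
```

```bash
python3 -c "
from h import *
st([.3866,.2846,.1155])"
```

```text
t 2.5 pos [0.3867 0.2846 0.1787] w 1.0 F [-0.3427  0.2848  0.807 ] q [ 0.5833 -0.0462  2.0893 -0.0012  1.0997  0.6014]
x,y,z axes [[-0.0, -0.002, -1.0], [1.0, -0.018, -0.0], [-0.018, -1.0, 0.002]]
turn options [array([0.0074, 0.0015, 0.0004]), array([-3.1342, -0.0006,  0.0024])]
shift cm [ 6.3206 -0.0103 -0.0066]
```

Emit:
arm_command --series '[[[0,0,0,2,0,0,1],[0,0,0,2,0,0,1],[0,0,0,1.5,0,0,1],[0,0,0,0.6,0,0,1],[0,0,0,0,0,0,1]]]'

```text
time: 3.0
tool_pos: [0.3877, 0.2887, 0.12]
tcp_rot: [1.216, 1.206, -1.21]
wrist_force: [-0.5, -0.3, -0.2]
width: 0.997
```

```bash
python3 -c "
from h import *
st([.3866,.2846,.1155])
p,d=bot.read_camera('side');cv2.imwrite('pics/s1.png',cv2.resize(p[100:300,60:300],None,fx=3,fy=3))"
```

```text
t 3.0 pos [0.3877 0.2887 0.12  ] w 0.997 F [-0.5349 -0.3491 -0.1918] q [0.5885 0.0255 2.1391 0.0002 0.9734 0.594 ]
x,y,z axes [[0.003, 0.002, -1.0], [1.0, -0.006, 0.003], [-0.006, -1.0, -0.002]]
turn options [array([ 0.0194, -0.0022, -0.0029]), array([-3.1222,  0.0045, -0.0034])]
shift cm [ 0.4476 -0.1045  0.4141]
```

View pics/s1.png

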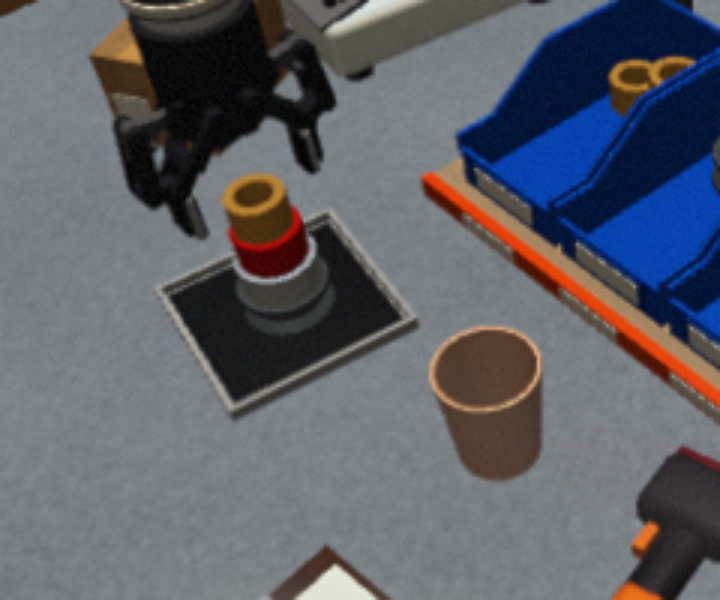

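The gripper straddles the bush: the pads are at about (195,235) and (315,165) in this crop, and the bush is at (255,190). I'll correct the small offset and close.

Emit:
arm_command --series '[[[0,0,0,0.4,-0.1,0.4,1],[0,0,0,0,0,0,1]]]'

```text
time: 3.25
tool_pos: [0.388, 0.2858, 0.1183]
tcp_rot: [1.219, 1.206, -1.206]
wrist_force: [0.3, -0.2, -1.0]
width: 1.002
```

```bash
python3 -c "
from h import *
st([.3866,.2846,.1155])"
```

```text
t 3.25 pos [0.388  0.2858 0.1183] w 1.002 F [ 0.3449 -0.1812 -1.0202] q [0.583  0.0224 2.146  0.0003 0.9656 0.5872]
x,y,z axes [[0.006, 0.004, -1.0], [1.0, -0.004, 0.006], [-0.004, -1.0, -0.004]]
turn options [array([ 0.0206, -0.0045, -0.0062]), array([-3.121 ,  0.0096, -0.007 ])]
shift cm [ 0.2747 -0.1413  0.1193]
```

Emit:
arm_command --series '[[[0,-0.005,-0.006,0.3,-0.15,0.1,1],[0,0,0,0,0,0,0.6],[0,0,0,0,0,0,0.3],[0,0,0,0,0,0,0],[0,0,0,0,0,0,0],[0,0,0,0,0,0,0]]]' --newtons 40

```text
time: 3.85
tool_pos: [0.3874, 0.2852, 0.117]
tcp_rot: [1.214, 1.206, -1.211]
wrist_force: [0.3, -0.9, -1.0]
width: 0.503
```

```bash
python3 -c "
from h import *
st([.3866,.2846,.1155])
p,d=bot.read_camera('side');cv2.imwrite('pics/s2.png',cv2.resize(p[100:300,60:300],None,fx=3,fy=3))"
```

```text
t 3.85 pos [0.3874 0.2852 0.117 ] w 0.503 F [ 0.2921 -0.8925 -1.0489] q [ 0.5832  0.0258  2.1451 -0.0004  0.9685  0.5882]
x,y,z axes [[0.002, 0.001, -1.0], [1.0, -0.005, 0.002], [-0.005, -1.0, -0.001]]
turn options [array([ 0.0202, -0.001 , -0.002 ]), array([-3.1214,  0.0031, -0.0015])]
shift cm [ 0.1542 -0.0766  0.0651]
```

View pics/s2.png

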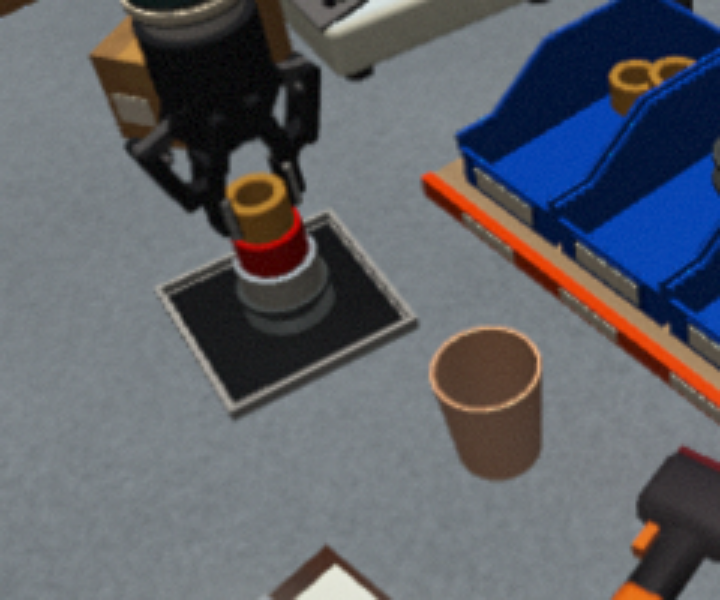

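The jaws have closed on the bush at width 0.503, about 43 mm. The bush is upright between the pads at (260,205) in the crop. Lifting now.

Emit:
arm_command --series '[[[0,0,0,-0.7,0,0,0],[0,0,0,-2,0,0,0],[0,0,0,-3,0,0,0],[0,0,0,-3,0,0,0],[0,0,0,-1,0,0,0],[0,0,0,0,0,0,0]]]'

```text
time: 4.5
tool_pos: [0.3847, 0.2833, 0.2145]
tcp_rot: [1.208, 1.207, -1.218]
wrist_force: [0.4, 0.1, -3.4]
width: 0.499
```

```bash
python3 -c "
from h import *
st([.6215,.225,.2])
p,d=bot.read_camera('side');cv2.imwrite('pics/s3.png',cv2.resize(p[50:300,60:300],None,fx=2.4,fy=2.4))"
```

```text
t 4.5 pos [0.3847 0.2833 0.2145] w 0.499 F [ 0.3823  0.0865 -3.4055] q [ 0.5831 -0.0819  2.0529 -0.0008  1.1764  0.5882]
x,y,z axes [[-0.004, -0.004, -1.0], [1.0, -0.005, -0.004], [-0.005, -1.0, 0.004]]
turn options [array([0.0203, 0.0039, 0.0044]), array([-3.1213, -0.0069,  0.0061])]
shift cm [ 1.368  23.7121  5.7135]
```

View pics/s3.png

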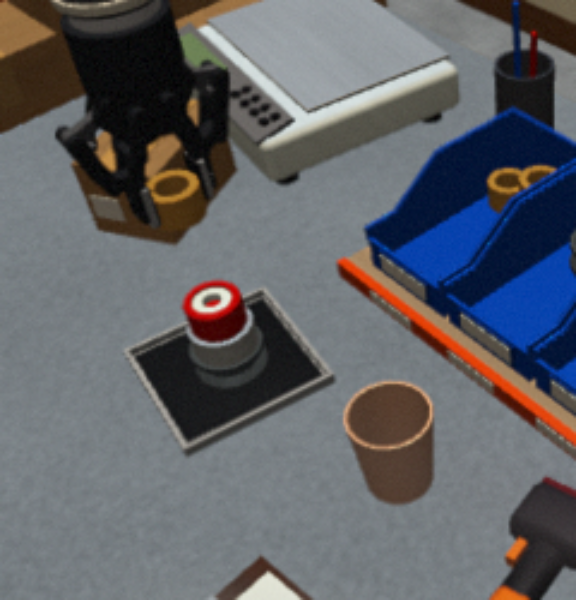

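The bush hangs level in the gripper at (175,200), and the roller is undisturbed on the stack at (215,310). Next I'll move over the bush bin.

Emit:
arm_command --series '[[[0.01,0,0,0,2,0.5,0],[0.01,0,0,0,3,0.8,0],[0,0,0,0,3,0.8,0],[0,0,0,0,3,0.8,0],[0,0,0,0,3,0.8,0],[0,0,0,0,3,0.8,0],[0,0,0,0,3,0.6,0],[0,0,0,0,2,0.3,0],[0,0,0,0,0,0,0]]]'

```text
time: 5.45
tool_pos: [0.6012, 0.218, 0.1886]
tcp_rot: [1.199, 1.211, -1.258]
wrist_force: [-0.2, 0.0, -1.8]
width: 0.496
```

```bash
python3 -c "
from h import *
st([.62,.225,.0515])"
```

```text
t 5.45 pos [0.6012 0.218  0.1886] w 0.496 F [-0.1979  0.0294 -1.8245] q [ 0.3111  0.2651  1.725  -0.0047  1.1872  0.3362]
x,y,z axes [[-0.033, -0.015, -0.999], [0.999, -0.024, -0.032], [-0.023, -1.0, 0.016]]
turn options [array([0.0017, 0.0159, 0.0323]), array([-3.1394, -0.0507,  0.0249])]
shift cm [13.6328  2.3017 -0.9643]
```

Emit:
arm_command --series '[[[0,0.016,0.032,1.5,1.2,-0.5,0],[0,0,0,2.5,1.1,-0.5,0],[0,0,0,2.5,0,0,0],[0,0,0,2.5,0,0,0],[0,0,0,1,0,0,0],[0,0,0,0,0,0,0]]]'

```text
time: 6.05
tool_pos: [0.6153, 0.2261, 0.0742]
tcp_rot: [1.216, 1.207, -1.241]
wrist_force: [0.2, -0.5, -2.4]
width: 0.494
```

```bash
python3 -c "
from h import *
st([.62,.225,.0515])
p,d=bot.read_camera('side');cv2.imwrite('pics/s4.png',cv2.resize(p[50:300,150:450],None,fx=2.4,fy=2.4))
p,d=bot.read_camera('top');cv2.imwrite('pics/t4.png',cv2.resize(p[50:300,80:380],None,fx=2.4,fy=2.4))
"
```

```text
t 6.05 pos [0.6153 0.2261 0.0742] w 0.494 F [ 0.1586 -0.5092 -2.3771] q [0.3134 0.3943 1.7846 0.002  0.9796 0.3361]
x,y,z axes [[-0.017, -0.004, -1.0], [1.0, -0.024, -0.017], [-0.024, -1.0, 0.004]]
turn options [array([0.0011, 0.004 , 0.0166]), array([-3.1404, -0.026 ,  0.0063])]
shift cm [2.2642 0.5075 0.0938]
```

View pics/s4.png

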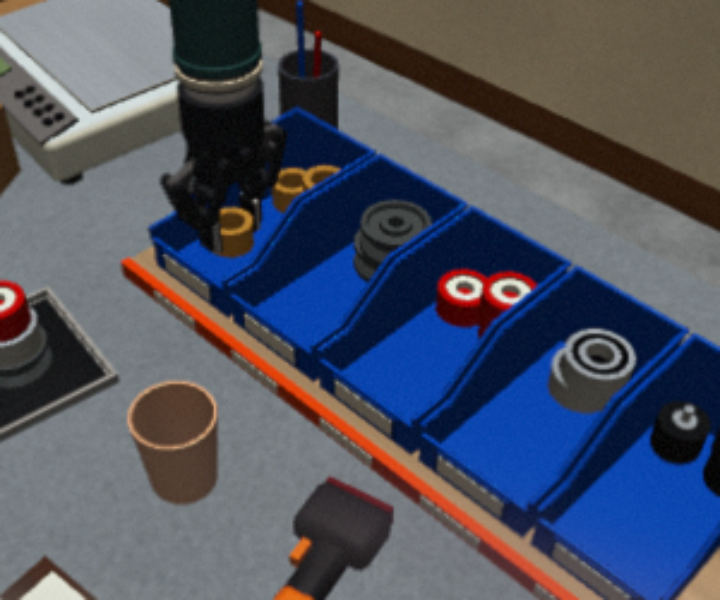

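View pics/t4.png

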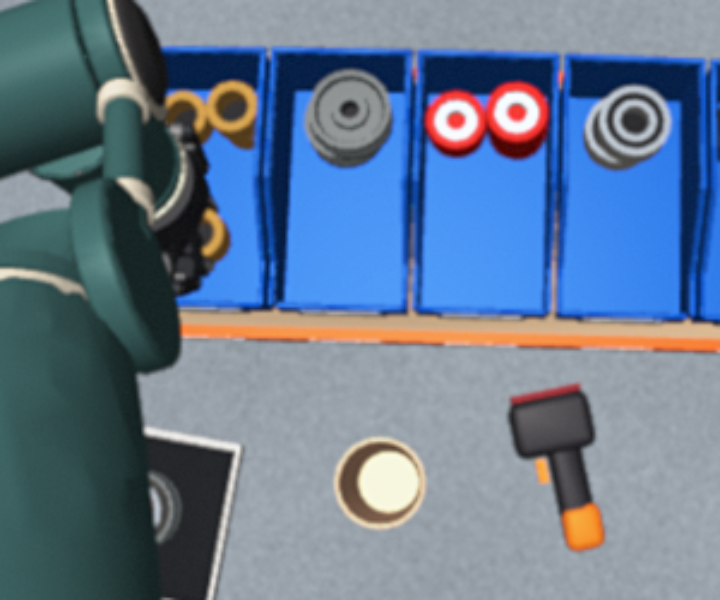

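The bush is over the clear floor of its bin, at (235,235) in the side crop and (210,235) in the top crop. Setting it down slowly.

Emit:
arm_command --series '[[[0,0.004,0.016,0.8,0.4,0,0],[0,0,0,0.8,0,0,0],[0,0,0,0.4,0,0,0],[0,0,0,0,0,0,0]]]'

```text
time: 6.55
tool_pos: [0.6243, 0.2281, 0.0618]
tcp_rot: [1.235, 1.192, -1.216]
wrist_force: [0.5, -0.4, -1.7]
width: 0.5
```

```bash
python3 -c "
from h import *
st([.62,.225,.0515])"
```

```text
t 6.55 pos [0.6243 0.2281 0.0618] w 0.5 F [ 0.4948 -0.4026 -1.6576] q [0.3127 0.408  1.7919 0.0003 0.9293 0.336 ]
x,y,z axes [[0.012, 0.004, -1.0], [1.0, -0.024, 0.012], [-0.023, -1.0, -0.004]]
turn options [array([ 0.0015, -0.0043, -0.0116]), array([-3.14  ,  0.0182, -0.0068])]
shift cm [ 1.0224 -0.4322  0.3198]
```

Emit:
arm_command --series '[[[0,-0.004,-0.01,0.5,-0.2,0.1,0],[0,0,0,0.5,0,0,0],[0,0,0,0.3,0,0,0],[0,0,0,0,0,0,0]]]'

```text
time: 6.95
tool_pos: [0.624, 0.2277, 0.0511]
tcp_rot: [1.229, 1.196, -1.223]
wrist_force: [0.2, 0.5, -2.2]
width: 0.5
```

```bash
python3 -c "
from h import *
st([.62,.225,.0515])"
```

```text
t 6.95 pos [0.624  0.2277 0.0511] w 0.5 F [ 0.1562  0.4938 -2.233 ] q [ 0.3124  0.4243  1.7916 -0.0002  0.9214  0.3361]
x,y,z axes [[0.004, 0.001, -1.0], [1.0, -0.024, 0.004], [-0.024, -1.0, -0.001]]
turn options [array([ 0.0014, -0.0012, -0.0041]), array([-3.1401,  0.0064, -0.002 ])]
shift cm [-0.0388 -0.3909  0.2743]
```

Emit:
arm_command --series '[[[0,0,0,0.25,-0.1,0,0],[0,0,0,0.1,0,0,0],[0,0,0,0,0,0,0]]]'

```text
time: 7.25
tool_pos: [0.6245, 0.2278, 0.0512]
tcp_rot: [1.231, 1.194, -1.221]
wrist_force: [0.2, 0.2, -2.5]
width: 0.504
```

```bash
python3 -c "
from h import *
st([.62,.225,.0515])
p,d=bot.read_camera('side');cv2.imwrite('pics/s5.png',cv2.resize(p[90:190,190:330],None,fx=5,fy=5))
"
```

```text
t 7.25 pos [0.6245 0.2278 0.0512] w 0.504 F [ 0.2305  0.2439 -2.4698] q [ 0.3127  0.4238  1.7922 -0.0008  0.9186  0.3367]
x,y,z axes [[0.007, 0.001, -1.0], [1.0, -0.024, 0.007], [-0.024, -1.0, -0.002]]
turn options [array([ 0.0015, -0.0017, -0.0067]), array([-3.1401,  0.0106, -0.0026])]
shift cm [-0.0356 -0.4464  0.295 ]
```

View pics/s5.png

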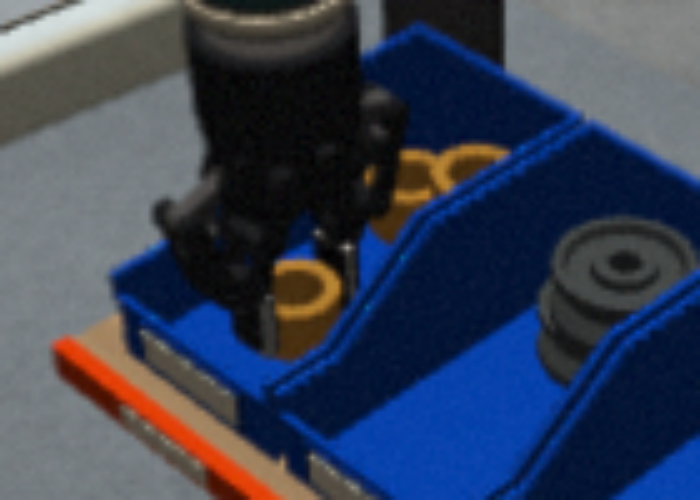

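Emit:
arm_command --series '[[[0,0,0,0.4,0,0,0],[0,0,0,0.3,0,0,0],[0,0,0,0,0,0,0]]]'

```text
time: 7.6
tool_pos: [0.6248, 0.2279, 0.0518]
tcp_rot: [1.23, 1.195, -1.222]
wrist_force: [0.6, 0.1, -2.9]
width: 0.501
```

```bash
python3 -c "
from h import *
st([.62,.225,.0515])
"
```

```text
t 7.6 pos [0.6248 0.2279 0.0518] w 0.501 F [ 0.611   0.0806 -2.9143] q [ 0.3127  0.4242  1.7902 -0.0009  0.9215  0.3367]
x,y,z axes [[0.006, 0.001, -1.0], [1.0, -0.023, 0.006], [-0.023, -1.0, -0.001]]
turn options [array([ 0.0016, -0.0012, -0.0056]), array([-3.14  ,  0.0088, -0.0019])]
shift cm [ 0.0274 -0.4769  0.306 ]
```

```bash
python3 -c "
from h import *
p,d=bot.read_camera('side');W=pts('side',d);hsv=cv2.cvtColor(p,cv2.COLOR_BGR2HSV)
m=(hsv[...,0]>12)&(hsv[...,0]<28)&(hsv[...,1]>120)&(W[...,0]>.58)&(W[...,0]<.67)&(W[...,1]>.18)&(W[...,1]<.28)
w=W[m];print(len(w),w.min(0),w.max(0),np.percentile(w[:,2],[50,90,95,99]))
m=(hsv[...,0]>100)&(hsv[...,0]<130)&(hsv[...,1]>150)&(W[...,0]>.58)&(W[...,0]<.66)&(abs(W[...,1]-.107)<.03);print(np.median(W[m][:,2]))
"
```

```text
228 [0.583  0.1949 0.0307] [0.6688 0.2656 0.3412] [0.05   0.0562 0.08   0.1498]
0.02366875547386832
```

The bush top reads about 0.054 m, which is floor plus 30 mm, so it is resting. Releasing.

Emit:
arm_command --series '[[[0,0,0,0,0,0,0.6],[0,0,0,0,0,0,0.75],[0,0,0,0,0,0,0.75],[0,0,0,0,0,0,0.75]]]'

```text
time: 8.05
tool_pos: [0.6254, 0.2282, 0.0504]
tcp_rot: [1.23, 1.194, -1.221]
wrist_force: [-0.4, 0.3, -0.4]
width: 0.75
```

```bash
python3 -c "
from h import *
st([.62,.225,.0515])
"
```

```text
t 8.05 pos [0.6254 0.2282 0.0504] w 0.75 F [-0.4088  0.2806 -0.4119] q [ 0.3128  0.4264  1.7902 -0.0009  0.9185  0.3367]
x,y,z axes [[0.006, 0.001, -1.0], [1.0, -0.023, 0.006], [-0.023, -1.0, -0.001]]
turn options [array([ 0.0016, -0.0015, -0.0064]), array([-3.1399,  0.01  , -0.0023])]
shift cm [-0.1114 -0.5283  0.3291]
```

Released. Going up, then looking.

Emit:
arm_command --series '[[[0,0,0,-1.5,0,0,0.75],[0,0,0,-3,0,0,0.75],[0,0,0,-4,0,0,0.75],[0,0,0,-4,0,0,0.75],[0,0,0,-2,-1,0,1],[0,0,0,0,-4,-0.8,1],[0,0,0,0,-4,-0.8,1],[0,0,0,0,-4,-0.8,1],[0,0,0,0,-3,-0.8,1],[0,0,0,0,0,0,1]]]'

```text
time: 9.05
tool_pos: [0.4633, 0.2651, 0.2106]
tcp_rot: [1.241, 1.19, -1.214]
wrist_force: [0.7, -0.1, -0.6]
width: 1.0
```

Run:
```python
from h import *
st([.387,.285,.17])
for n in("side","top"):
    p,d=bot.read_camera(n);cv2.imwrite(f'pics/{n}6.png',p);np.save(f'pics/{n}6.npy',d)
    W=pts(n,d);hsv=cv2.cvtColor(p,cv2.COLOR_BGR2HSV)
    m=(W[...,2]>.082)&(W[...,2]<.096)&(abs(W[...,0]-.387)<.05)&(abs(W[...,1]-.285)<.05);m&=(p[...,2]>90)
    w=W[m]; 
    if len(w): print(n,len(w),w.min(0),w.max(0),(w.min(0)+w.max(0))/2,np.median(w[:,2]))
```

```text
t 9.05 pos [0.4633 0.2651 0.2106] w 1.0 F [ 0.6534 -0.058  -0.5754] q [ 0.4739  0.0179  1.9638 -0.0017  1.1429  0.501 ]
x,y,z axes [[0.016, 0.006, -1.0], [1.0, -0.026, 0.016], [-0.026, -1.0, -0.007]]
turn options [array([-0.0014, -0.0068, -0.0157]), array([ 3.14  , -0.0246,  0.0107])]
shift cm [ 3.9547 -7.7466 -1.7648]
side 294 [0.3614 0.26   0.0826] [0.412  0.3113 0.0929] [0.3867 0.2856 0.0878] 0.08917155507233199
top 510 [0.3626 0.259  0.0828] [0.4121 0.3111 0.0932] [0.3874 0.285  0.088 ] 0.0881030500299701
```

View pics/side6.png

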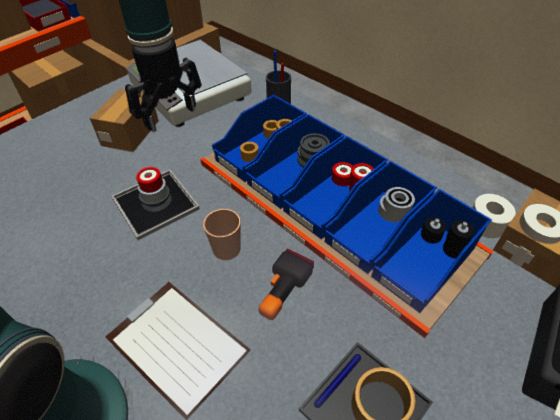

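The bush lies flat in its bin at (249,150). The red roller is on top of the stack at (149,176), measured centre (0.387, 0.285) with its top at z = 0.089, which matches the expected height.

Emit:
arm_command --series '[[[0,-0.007,-0.015,0.5,-3,-0.8,1],[0,0,0,1.5,-3,-0.7,1],[0,0,0,2,-1.7,-0.3,1],[0,0,0,1,0,0,1],[0,0,0,0,0,0,1]]]'

```text
time: 9.65
tool_pos: [0.3974, 0.2862, 0.1633]
tcp_rot: [1.241, 1.187, -1.22]
wrist_force: [-0.0, -0.4, 0.0]
width: 0.998
```

```bash
python3 -c "
from h import *
st([.387,.2853,.0855])"
```

```text
t 9.65 pos [0.3974 0.2862 0.1633] w 0.998 F [-0.0197 -0.4302  0.0103] q [ 0.5763 -0.0201  2.0949 -0.0052  1.0535  0.6102]
x,y,z axes [[0.014, 0.003, -1.0], [0.999, -0.031, 0.013], [-0.031, -1.0, -0.004]]
turn options [array([-0.0064, -0.0038, -0.0135]), array([ 3.1352, -0.0212,  0.0059])]
shift cm [ 7.7687 -1.14    0.1523]
```

Emit:
arm_command --series '[[[0,-0.004,-0.013,1,-1.1,0.1,1],[0,0,0,2,0,0,1],[0,0,0,2,0,0,1],[0,0,0,1.2,0,0,1],[0,0,0,0,0,0,1]]]'

```text
time: 10.15
tool_pos: [0.3925, 0.2861, 0.1016]
tcp_rot: [1.239, 1.19, -1.232]
wrist_force: [-0.4, 0.0, -0.2]
width: 0.998
```

```bash
python3 -c "
from h import *
st([.387,.2853,.0855])"
```

```text
t 10.15 pos [0.3925 0.2861 0.1016] w 0.998 F [-0.4398  0.0244 -0.247 ] q [ 0.5789  0.054   2.1491 -0.0006  0.9338  0.6155]
x,y,z axes [[0.004, 0.002, -1.0], [0.999, -0.036, 0.004], [-0.036, -0.999, -0.002]]
turn options [array([-0.0112, -0.0023, -0.0041]), array([ 3.1304, -0.0064,  0.0036])]
shift cm [ 1.6078 -0.5511  0.1043]
```

Emit:
arm_command --series '[[[0,0,0,0.8,-0.5,0.1,1],[0,0,0,0.6,-0.1,0,1],[0,0,0,0.2,0,0,1],[0,0,0,0,0,0,1]]]'

```text
time: 10.55
tool_pos: [0.3877, 0.2859, 0.0861]
tcp_rot: [1.242, 1.19, -1.23]
wrist_force: [-0.2, -0.2, 0.5]
width: 0.998
```

```bash
python3 -c "
from h import *
st([.387,.2853,.0855])"
```

```text
t 10.55 pos [0.3877 0.2859 0.0861] w 0.998 F [-0.1785 -0.1962  0.5259] q [ 0.5839  0.0672  2.1694 -0.0006  0.8978  0.6214]
x,y,z axes [[0.006, 0.004, -1.0], [0.999, -0.037, 0.006], [-0.037, -0.999, -0.004]]
turn options [array([-0.0122, -0.0038, -0.0061]), array([ 3.1294, -0.0095,  0.0059])]
shift cm [ 0.0586 -0.0728  0.061 ]
```

Centred within 1 mm. Closing, then lifting a little to check.

Emit:
arm_command --series '[[[0,0,0,0,0,0,0.7],[0,0,0,0,0,0,0.5],[0,0,0,0,0,0,0],[0,0,0,0,0,0,0],[0,0,0,0,0,0,0]]]'

```text
time: 11.05
tool_pos: [0.3887, 0.2867, 0.0877]
tcp_rot: [1.244, 1.189, -1.227]
wrist_force: [0.0, 0.4, -1.2]
width: 0.593
```

```bash
python3 -c "
from h import *
st([.387,.2853,.0855])"
```

```text
t 11.05 pos [0.3887 0.2867 0.0877] w 0.593 F [ 0.0153  0.4075 -1.2379] q [ 0.5843  0.0653  2.1678 -0.0005  0.8982  0.6214]
x,y,z axes [[0.009, 0.005, -1.0], [0.999, -0.037, 0.009], [-0.037, -0.999, -0.006]]
turn options [array([-0.0118, -0.0055, -0.0085]), array([ 3.1298, -0.0134,  0.0087])]
shift cm [ 0.2186 -0.1645  0.1484]
```

Emit:
arm_command --series '[[[0,0,0,-0.7,0,0,0],[0,0,0,-2,0,0,0],[0,0,0,-3,0,0,0],[0,0,0,-3.5,0,0,0],[0,0,0,-3,0,0,0],[0,0,0,-1,0,0,0],[0,0,0,0,0,0,0]]]'

```text
time: 11.75
tool_pos: [0.3853, 0.2845, 0.2233]
tcp_rot: [1.239, 1.19, -1.233]
wrist_force: [0.0, 0.1, -2.6]
width: 0.591
```

```bash
python3 -c "
from h import *
st([.615,-.010,.21])
p,d=bot.read_camera('side');cv2.imwrite('pics/s7.png',cv2.resize(p[50:300,60:300],None,fx=2.4,fy=2.4))"
```

```text
t 11.75 pos [0.3853 0.2845 0.2233] w 0.591 F [ 0.0021  0.1113 -2.6438] q [ 0.5843 -0.0933  2.0465 -0.0005  1.1847  0.6213]
x,y,z axes [[0.003, 0.002, -1.0], [0.999, -0.037, 0.003], [-0.037, -0.999, -0.002]]
turn options [array([-0.0118, -0.0017, -0.0033]), array([ 3.1298, -0.0052,  0.0027])]
shift cm [ 1.36   24.0354 28.5817]
```

View pics/s7.png

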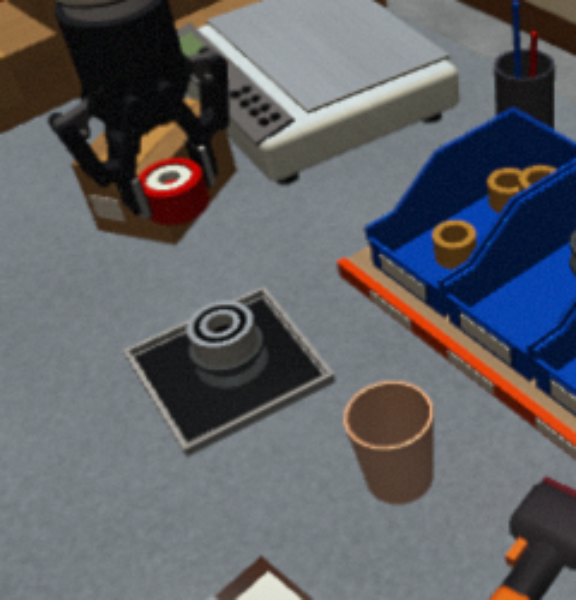

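The roller is held level at (170,190), and the bearing stays on the stack at (225,335). Moving to the roller bin, well above the cup and the walls.

Emit:
arm_command --series '[[[0,0,0,0,1.5,2,0],[0,0,0,0,2.5,3,0],[0,0,0,0,2.5,3,0],[0,0,0,0,2.5,3,0],[0,0,0,0,2.5,3,0],[0,0,0,0,2.5,3,0],[0,0,0,0,2.5,3,0],[0,0,0,0,2.5,3,0],[0,0,0,0,2,2,0],[0,0,0,0,0,0,0]]]'

```text
time: 12.8
tool_pos: [0.5811, 0.0153, 0.1958]
tcp_rot: [1.215, 1.213, -1.259]
wrist_force: [0.4, 0.4, -1.7]
width: 0.594
```

```bash
python3 -c "
from h import *
st([.615,-.010,.08])"
```

```text
t 12.8 pos [0.5811 0.0153 0.1958] w 0.594 F [ 0.4182  0.3846 -1.6606] q [-0.014   0.1505  1.8491 -0.0048  1.1734  0.0205]
x,y,z axes [[-0.031, -0.004, -0.999], [0.999, -0.033, -0.031], [-0.032, -0.999, 0.005]]
turn options [array([-0.0076,  0.0049,  0.0313]), array([ 3.1336,  0.0491, -0.0076])]
shift cm [11.4773  3.8271  2.3625]
```

Emit:
arm_command --series '[[[-0.007,0.005,0.031,0,1.8,1.2,0],[0,0,0,1,1.7,1.1,0],[0,0,0,2.5,0.3,0,0],[0,0,0,2.5,0,0,0],[0,0,0,2.5,0,0,0],[0,0,0,1,0,0,0],[0,0,0,0,0,0,0]]]'

```text
time: 13.5
tool_pos: [0.6082, -0.0068, 0.0823]
tcp_rot: [1.22, 1.216, -1.244]
wrist_force: [0.0, -1.0, -1.3]
width: 0.594
```

```bash
python3 -c "
from h import *
st([.615,-.010,.054])
p,d=bot.read_camera('side');cv2.imwrite('pics/s8.png',cv2.resize(p[50:300,200:500],None,fx=2.4,fy=2.4))"
```

```text
t 13.5 pos [ 0.6082 -0.0068  0.0823] w 0.594 F [ 0.0048 -1.0372 -1.3347] q [-0.0534  0.3101  1.8835  0.0031  0.9714 -0.0285]
x,y,z axes [[-0.023, 0.004, -1.0], [0.999, -0.027, -0.023], [-0.027, -1.0, -0.003]]
turn options [array([-0.0017, -0.0032,  0.0233]), array([3.1397, 0.0366, 0.005 ])]
shift cm [2.8171 0.7532 0.3154]
```

View pics/s8.png

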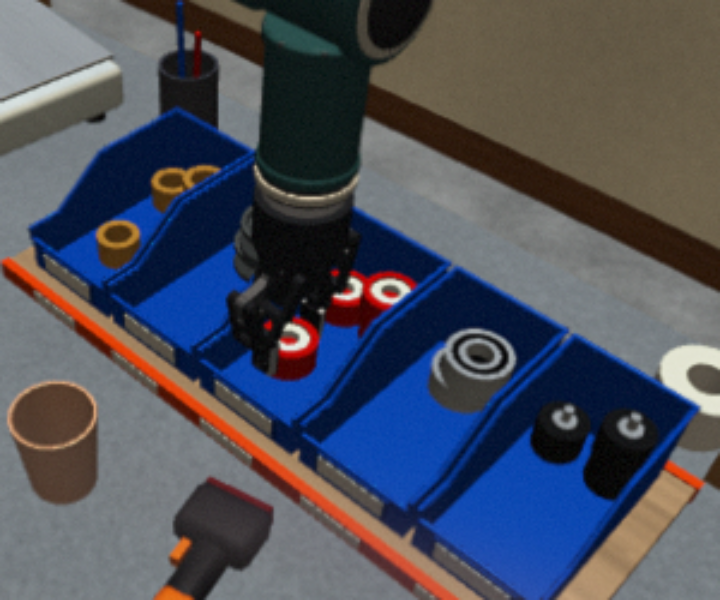

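The roller is inside its own bin at (293,345), clear of the walls and of the stock. Lowering.

Emit:
arm_command --series '[[[0,-0.003,0.022,0.8,0.5,0.1,0],[0,0,0,0.8,0,0,0],[0,0,0,0.5,0,0,0],[0,0,0,0.3,0,0,0],[0,0,0,0,0,0,0]]]'

```text
time: 14.05
tool_pos: [0.6156, -0.0069, 0.0621]
tcp_rot: [1.23, 1.194, -1.224]
wrist_force: [-0.2, 0.3, -2.6]
width: 0.591
```

```bash
python3 -c "
from h import *
st([.615,-.010,.052])"
```

```text
t 14.05 pos [ 0.6156 -0.0069  0.0621] w 0.591 F [-0.2282  0.3365 -2.5501] q [-0.0519  0.3322  1.8981  0.0005  0.9066 -0.0266]
x,y,z axes [[0.005, 0.0, -1.0], [1.0, -0.026, 0.005], [-0.026, -1.0, -0.0]]
turn options [array([-0.0006, -0.0003, -0.0048]), array([ 3.141 , -0.0075,  0.0005])]
shift cm [ 1.0109 -0.0589  0.3121]
```

Emit:
arm_command --series '[[[0,0,0,0.5,0,0.1,0],[0,0,0,0.4,0,0,0],[0,0,0,0.4,0,0,0],[0,0,0,0.3,0,0,0]]]'

```text
time: 14.45
tool_pos: [0.6174, -0.0081, 0.0513]
tcp_rot: [1.231, 1.192, -1.223]
wrist_force: [-13.4, 0.3, 29.8]
width: 0.596
```

```bash
python3 -c "
from h import *
st([.615,-.010,.052])
p,d=bot.read_camera('side');W=pts('side',d);hsv=cv2.cvtColor(p,cv2.COLOR_BGR2HSV)
m=((hsv[...,0]<8)|(hsv[...,0]>172))&(hsv[...,1]>120)&(W[...,0]>.58)&(W[...,0]<.655)&(abs(W[...,1]+.01)<.05)
w=W[m];print(len(w),np.percentile(w,[2,50,90,95,98],axis=0))"
```

```text
t 14.45 pos [ 0.6174 -0.0081  0.0513] w 0.596 F [-13.3544   0.3467  29.8398] q [-0.0537  0.3481  1.9003  0.0005  0.8867 -0.0284]
x,y,z axes [[0.006, 0.0, -1.0], [1.0, -0.026, 0.006], [-0.026, -1.0, -0.0]]
turn options [array([-0.0007, -0.0002, -0.0064]), array([ 3.1409, -0.0101,  0.0004])]
shift cm [-0.0722 -0.2377  0.1917]
256 [[ 0.585  -0.035   0.0302]
 [ 0.6085 -0.0248  0.0516]
 [ 0.6368 -0.0048  0.0551]
 [ 0.6406 -0.0013  0.0649]
 [ 0.6421  0.0109  0.0952]]
```

Firm floor contact at 30 N, and the roller top is at about 0.054. Relaxing, then releasing.

Emit:
arm_command --series '[[[0,0,0,0,0,0,0],[0,0,0,0,0,0,0.65],[0,0,0,0,0,0,0.8],[0,0,0,0,0,0,0.8],[0,0,0,0,0,0,0.8]]]'

```text
time: 15.0
tool_pos: [0.6188, -0.0083, 0.0526]
tcp_rot: [1.233, 1.19, -1.221]
wrist_force: [0.1, 0.2, 0.4]
width: 0.803
```

```bash
python3 -c "
from h import *
st([.615,-.010,.052])"
```

```text
t 15.0 pos [ 0.6188 -0.0083  0.0526] w 0.803 F [0.1303 0.2435 0.35  ] q [-0.0539  0.3469  1.899   0.0006  0.886  -0.0284]
x,y,z axes [[0.01, -0.0, -1.0], [1.0, -0.026, 0.01], [-0.026, -1.0, -0.0]]
turn options [array([-0.0009, -0.0002, -0.0096]), array([ 3.1406, -0.0151,  0.0003])]
shift cm [ 0.0587 -0.3732  0.1781]
```

Emit:
arm_command --series '[[[0,0,0,-1.5,0,0,0.8],[0,0,0,-3,0,0,0.8],[0,0,0,-4,0,0,0.8],[0,0,0,-4,0,0,0.8],[0,0,0,-3,-1,-1,1],[0,0,0,0,-3,-3.5,1],[0,0,0,0,-3,-3.5,1],[0,0,0,0,-3,-3.5,1],[0,0,0,0,-3,-3.5,1],[0,0,0,0,-3,-3.5,1]]]'

```text
time: 16.0
tool_pos: [0.4634, 0.1829, 0.2226]
tcp_rot: [1.248, 1.178, -1.219]
wrist_force: [0.9, 0.6, 0.2]
width: 0.999
```

```bash
python3 -c "
from h import *
st([.387,.285,.17])"
```

```text
t 16.0 pos [0.4634 0.1829 0.2226] w 0.999 F [0.8551 0.6447 0.2001] q [ 0.329  -0.0647  2.0216 -0.0049  1.164   0.367 ]
x,y,z axes [[0.021, 0.002, -1.0], [0.999, -0.036, 0.021], [-0.036, -0.999, -0.003]]
turn options [array([-0.0111, -0.0031, -0.021 ]), array([ 3.1303, -0.0329,  0.0048])]
shift cm [ 5.1218 -8.1122 -9.9069]
```

Emit:
arm_command --series '[[[-0.01,-0.003,-0.02,0,-2.2,-3,1],[0,0,0,0,-2.5,-3,1],[0,0,0,1,-2,-2,1],[0,0,0,1.5,-0.5,-0.5,1],[0,0,0,0,0,0,1]]]'

```text
time: 16.5
tool_pos: [0.388, 0.2771, 0.2025]
tcp_rot: [1.23, 1.199, -1.215]
wrist_force: [-0.0, -0.6, -0.1]
width: 1.002
```

Run:
```python
from h import *
st([.387,.285,.07])
for n in("side","top"):
    p,d=bot.read_camera(n);cv2.imwrite(f'pics/{n}9.png',p)
    W=pts(n,d)
    m=(W[...,2]>.05)&(W[...,2]<.068)&(abs(W[...,0]-.387)<.06)&(abs(W[...,1]-.285)<.06)
    w=W[m]
    if len(w): print(n,len(w),(w.min(0)+w.max(0))/2,np.ptp(w,axis=0),np.median(w[:,2]))
```

```text
t 16.5 pos [0.388  0.2771 0.2025] w 1.002 F [-0.0068 -0.5923 -0.1393] q [ 0.5674 -0.0829  2.077   0.0006  1.1387  0.586 ]
x,y,z axes [[0.007, 0.005, -1.0], [1.0, -0.019, 0.007], [-0.019, -1.0, -0.005]]
turn options [array([ 0.0062, -0.0054, -0.007 ]), array([-3.1354,  0.011 , -0.0084])]
shift cm [13.2544 -0.21   -0.7218]
side 482 [0.3869 0.2853 0.0564] [0.0607 0.0622 0.0127] 0.059210333976352225
top 614 [0.3882 0.2846 0.0572] [0.0591 0.0582 0.0143] 0.05851844982479393
```

View pics/side9.png

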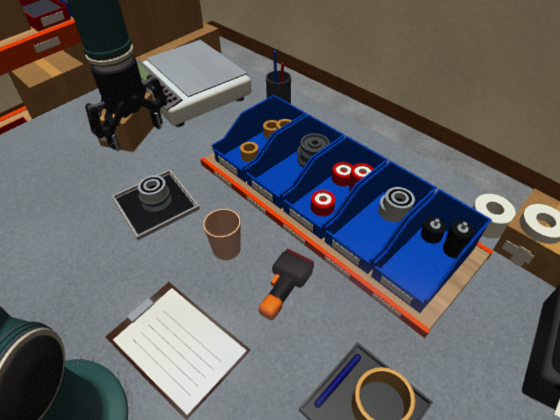

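The roller lies flat in its bin at (323,201). The bearing is on the pulley at (153,188), measured centre (0.387, 0.285) and top 0.059, as expected.

Emit:
arm_command --series '[[[0.006,-0.005,-0.007,2,0,-0.5,1],[0,0,0,3,0,-0.2,1],[0,0,0,3,0,0,1],[0,0,0,2,0,0,1],[0,0,0,1,0,0,1],[0,0,0,0,0,0,1]]]'

```text
time: 17.2
tool_pos: [0.4017, 0.281, 0.0966]
tcp_rot: [1.247, 1.185, -1.224]
wrist_force: [-0.2, -1.5, -0.1]
width: 1.0
```

```bash
python3 -c "
from h import *
st([.3872,.285,.058])"
```

```text
t 17.2 pos [0.4017 0.281  0.0966] w 1.0 F [-0.159  -1.5082 -0.1148] q [ 0.5616  0.064   2.1495 -0.0037  0.9141  0.601 ]
x,y,z axes [[0.013, 0.005, -1.0], [0.999, -0.037, 0.013], [-0.037, -0.999, -0.005]]
turn options [array([-0.0122, -0.0054, -0.0132]), array([ 3.1293, -0.0206,  0.0084])]
shift cm [ 3.8397 -1.5138 -0.322 ]
```

Emit:
arm_command --series '[[[-0.01,-0.005,-0.013,0,-1.3,-0.3,1],[0,0,0,0.5,-0.3,0,1],[0,0,0,0,0,0,1]]]'

```text
time: 17.5
tool_pos: [0.3873, 0.2851, 0.094]
tcp_rot: [1.233, 1.195, -1.227]
wrist_force: [1.2, 0.2, -1.1]
width: 1.004
```

```bash
python3 -c "
from h import *
st([.3872,.285,.058])"
```

```text
t 17.5 pos [0.3873 0.2851 0.094 ] w 1.004 F [ 1.2316  0.1646 -1.0947] q [0.5825 0.0565 2.1633 0.0005 0.9184 0.6109]
x,y,z axes [[0.003, 0.002, -1.0], [1.0, -0.029, 0.003], [-0.029, -1.0, -0.002]]
turn options [array([-0.0037, -0.0023, -0.0025]), array([ 3.1378, -0.0039,  0.0036])]
shift cm [ 3.5953 -0.0179  0.018 ]
```

Emit:
arm_command --series '[[[0,0,0,1,0,0,1],[0,0,0,1,-0.1,0,1],[0,0,0,0.8,-0.2,0,1],[0,0,0,0,0,0,1]]]'

```text
time: 17.9
tool_pos: [0.3849, 0.2863, 0.0654]
tcp_rot: [1.235, 1.195, -1.223]
wrist_force: [0.3, -0.8, 0.1]
width: 0.997
```

```bash
python3 -c "
from h import *
st([.3872,.285,.058])"
```

```text
t 17.9 pos [0.3849 0.2863 0.0654] w 0.997 F [ 0.305  -0.814   0.0661] q [0.5875 0.0949 2.1866 0.0004 0.8528 0.6147]
x,y,z axes [[0.006, 0.004, -1.0], [1.0, -0.028, 0.006], [-0.027, -1.0, -0.004]]
turn options [array([-0.0025, -0.0044, -0.0058]), array([ 3.1391, -0.0091,  0.0069])]
shift cm [0.7375 0.229  0.1296]
```

Emit:
arm_command --series '[[[0,0,0,0.5,0.15,0.1,1],[0,0,0,0.4,0,0,1],[0,0,0,0,0,0,1]]]'

```text
time: 18.2
tool_pos: [0.3862, 0.2851, 0.055]
tcp_rot: [1.234, 1.195, -1.224]
wrist_force: [-0.3, 0.3, -0.1]
width: 0.998
```

```bash
python3 -c "
from h import *
st([.3872,.285,.058])"
```

```text
t 18.2 pos [0.3862 0.2851 0.055 ] w 0.998 F [-0.2637  0.2523 -0.0917] q [0.5838 0.1127 2.1911 0.0003 0.8316 0.6109]
x,y,z axes [[0.005, 0.004, -1.0], [1.0, -0.027, 0.005], [-0.027, -1.0, -0.004]]
turn options [array([-0.0023, -0.0037, -0.0049]), array([ 3.1393, -0.0077,  0.0058])]
shift cm [-0.3014  0.0972  0.0072]
```

Emit:
arm_command --series '[[[0,0,0,-0.4,0.1,0,1],[0,0,0,0,0,0,1]]]'

```text
time: 18.4
tool_pos: [0.3875, 0.2851, 0.0592]
tcp_rot: [1.234, 1.195, -1.224]
wrist_force: [0.3, 0.6, 1.1]
width: 0.996
```

```bash
python3 -c "
from h import *
st([.3872,.285,.058])"
```

```text
t 18.4 pos [0.3875 0.2851 0.0592] w 0.996 F [0.3375 0.5915 1.1254] q [0.5823 0.1077 2.1866 0.0003 0.8412 0.6095]
x,y,z axes [[0.005, 0.004, -1.0], [1.0, -0.027, 0.005], [-0.027, -1.0, -0.004]]
turn options [array([-0.0024, -0.0037, -0.0049]), array([ 3.1392, -0.0076,  0.0057])]
shift cm [ 0.1244 -0.0315  0.0098]
```

Emit:
arm_command --series '[[[0,0,0,0.1,0,0,0.8],[0,0,0,0,0,0,0.6],[0,0,0,0,0,0,0],[0,0,0,0,0,0,0],[0,0,0,0,0,0,0]]]' --newtons 50

```text
time: 18.9
tool_pos: [0.3882, 0.2855, 0.0594]
tcp_rot: [1.236, 1.195, -1.222]
wrist_force: [0.1, -0.5, -0.2]
width: 0.683
```

```bash
python3 -c "
from h import *
st([.3872,.285,.058])"
```

```text
t 18.9 pos [0.3882 0.2855 0.0594] w 0.683 F [ 0.1106 -0.4932 -0.1821] q [0.5823 0.1077 2.1863 0.0005 0.8395 0.6096]
x,y,z axes [[0.007, 0.005, -1.0], [1.0, -0.028, 0.006], [-0.028, -1.0, -0.005]]
turn options [array([-0.0026, -0.0049, -0.0065]), array([ 3.139 , -0.0101,  0.0077])]
shift cm [ 0.1365 -0.0966  0.0566]
```

Emit:
arm_command --series '[[[0,0,0,-0.7,0,0,0],[0,0,0,-2,0,0,0],[0,0,0,-3,0,0,0],[0,0,0,-4,0,0,0],[0,0,0,-4,0,0,0],[0,0,0,-2,0,0,0],[0,0,0,0,0,0,0]]]'

```text
time: 19.6
tool_pos: [0.3821, 0.2815, 0.2173]
tcp_rot: [1.224, 1.198, -1.236]
wrist_force: [0.3, 1.2, -4.3]
width: 0.681
```

```bash
python3 -c "
from h import *
st([.6125,-.127,.21])
p,d=bot.read_camera('side');cv2.imwrite('pics/s10.png',cv2.resize(p[50:300,60:300],None,fx=2.4,fy=2.4))"
```

```text
t 19.6 pos [0.3821 0.2815 0.2173] w 0.681 F [ 0.3014  1.1707 -4.3034] q [ 0.5823 -0.0901  2.0549  0.0003  1.1838  0.6096]
x,y,z axes [[-0.006, -0.004, -1.0], [1.0, -0.027, -0.006], [-0.027, -1.0, 0.004]]
turn options [array([-0.0024,  0.0039,  0.006 ]), array([ 3.1391,  0.0094, -0.0061])]
shift cm [ 0.7455 24.1582 40.1958]
```

View pics/s10.png

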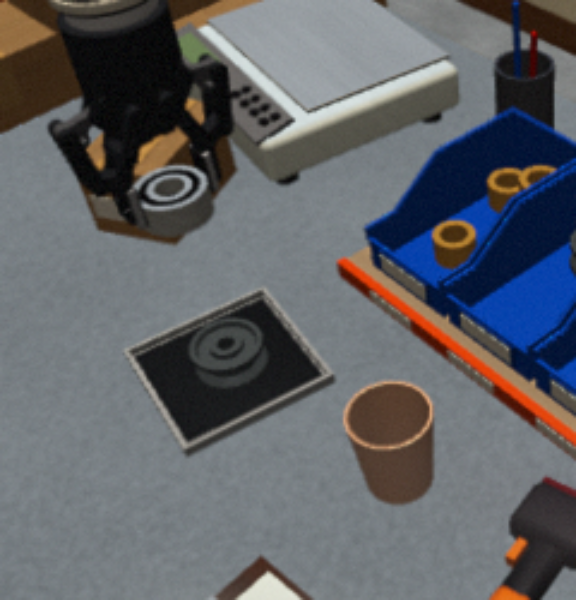

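The bearing is held level at (175,195), and the pulley stays on the tray at (228,350). Moving to the bearing bin.

Emit:
arm_command --series '[[[0,0.004,0.006,0,1.5,2,0],[0,0,0,0,2.3,3.8,0],[0,0,0,0,2.3,4,0],[0,0,0,0,2.3,4,0],[0,0,0,0,2.3,4,0],[0,0,0,0,2.3,4,0],[0,0,0,0,2.3,4,0],[0,0,0,0,2.3,4,0],[0,0,0,0,2,3,0],[0,0,0,0,0,0,0]]]'

```text
time: 20.65
tool_pos: [0.5613, -0.0653, 0.188]
tcp_rot: [1.205, 1.223, -1.254]
wrist_force: [-0.4, 1.4, -3.5]
width: 0.682
```

```bash
python3 -c "
from h import *
st([.6125,-.127,.08])"
```

```text
t 20.65 pos [ 0.5613 -0.0653  0.188 ] w 0.682 F [-0.3827  1.424  -3.5376] q [-0.1551  0.13    1.8879 -0.0093  1.1597 -0.1294]
x,y,z axes [[-0.037, -0.003, -0.999], [0.999, -0.022, -0.037], [-0.022, -1.0, 0.004]]
turn options [array([0.0032, 0.0037, 0.0367]), array([-3.1379, -0.0577,  0.0058])]
shift cm [10.6171  5.6512  6.0151]
```

Emit:
arm_command --series '[[[0,0.004,0.036,-0.5,1.8,2,0],[0,0,0,0,2,2,0],[0,0,0,0,1.5,1.8,0],[0,0,0,0,0,0,0]]]'

```text
time: 21.05
tool_pos: [0.6072, -0.1247, 0.1792]
tcp_rot: [1.222, 1.217, -1.238]
wrist_force: [0.1, 0.6, -2.9]
width: 0.686
```

```bash
python3 -c "
from h import *
st([.6125,-.127,.08])"
```

```text
t 21.05 pos [ 0.6072 -0.1247  0.1792] w 0.686 F [ 0.1071  0.5579 -2.9242] q [-0.2435  0.2284  1.7888  0.0015  1.1449 -0.2203]
x,y,z axes [[-0.02, 0.006, -1.0], [1.0, -0.024, -0.02], [-0.024, -1.0, -0.006]]
turn options [array([ 0.0012, -0.0058,  0.0197]), array([-3.1402, -0.0309, -0.0092])]
shift cm [9.9033 0.7295 0.2754]
```

Emit:
arm_command --series '[[[0,-0.006,0.019,1.5,0.6,0.2,0],[0,0,0,2.5,0,0,0],[0,0,0,2.5,0,0,0],[0,0,0,2,0,0,0],[0,0,0,0.7,0,0,0],[0,0,0,0,0,0,0]]]'

```text
time: 21.65
tool_pos: [0.602, -0.1196, 0.0724]
tcp_rot: [1.221, 1.219, -1.238]
wrist_force: [-0.4, 0.1, -3.1]
width: 0.682
```

```bash
python3 -c "
from h import *
st([.6125,-.127,.05])
p,d=bot.read_camera('side');cv2.imwrite('pics/s11.png',cv2.resize(p[50:300,230:530],None,fx=2.4,fy=2.4))"
```

```text
t 21.65 pos [ 0.602  -0.1196  0.0724] w 0.682 F [-0.4026  0.1121 -3.0859] q [-0.2379  0.3307  1.8773  0.0026  0.9558 -0.2165]
x,y,z axes [[-0.021, 0.007, -1.0], [1.0, -0.023, -0.021], [-0.023, -1.0, -0.007]]
turn options [array([ 0.0021, -0.0068,  0.0213]), array([-3.1393, -0.0334, -0.0107])]
shift cm [2.2143 1.1111 0.7273]
```

View pics/s11.png

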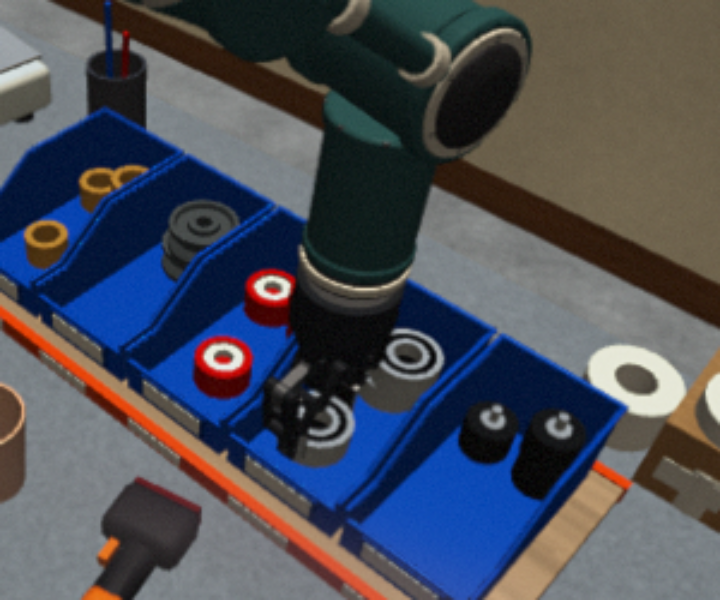

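The bearing is in its own bin at (325,430), slightly forward and to the left. Shifting about 1 cm while lowering.

Emit:
arm_command --series '[[[0,-0.006,0.02,0.2,0.9,0.6,0],[0,0,0,0.8,0,0,0],[0,0,0,0.6,0,0,0],[0,0,0,0,0,0,0]]]'

```text
time: 22.1
tool_pos: [0.6144, -0.1266, 0.0591]
tcp_rot: [1.228, 1.193, -1.221]
wrist_force: [-0.0, 0.3, -3.5]
width: 0.68
```

```bash
python3 -c "
from h import *
st([.6125,-.127,.05])"
```

```text
t 22.1 pos [ 0.6144 -0.1266  0.0591] w 0.68 F [-0.0089  0.3469 -3.5118] q [-0.2431  0.3537  1.875   0.0007  0.9059 -0.221 ]
x,y,z axes [[0.007, -0.001, -1.0], [1.0, -0.023, 0.007], [-0.023, -1.0, 0.001]]
turn options [array([ 0.0024,  0.001 , -0.007 ]), array([-3.1391,  0.011 ,  0.0015])]
shift cm [ 0.9115 -0.1962  0.0475]
```

Emit:
arm_command --series '[[[0,0,0,0.4,0,0,0],[0,0,0,0.4,0,0,0],[0,0,0,0.3,0,0,0],[0,0,0,0.2,0,0,0]]]'

```text
time: 22.5
tool_pos: [0.6158, -0.1271, 0.0493]
tcp_rot: [1.229, 1.191, -1.22]
wrist_force: [-8.4, 2.3, 19.6]
width: 0.685
```

```bash
python3 -c "
from h import *
st([.6125,-.127,.05])"
```

```text
t 22.5 pos [ 0.6158 -0.1271  0.0493] w 0.685 F [-8.3732  2.3459 19.5605] q [-0.2434  0.3677  1.8773  0.0006  0.8881 -0.221 ]
x,y,z axes [[0.008, -0.002, -1.0], [1.0, -0.023, 0.008], [-0.023, -1.0, 0.001]]
turn options [array([ 0.0022,  0.0014, -0.0084]), array([-3.1394,  0.0131,  0.0022])]
shift cm [-0.0682 -0.3253 -0.0049]
```

Floor contact at the expected height. Relaxing and releasing. I'll open only to 0.88 to stay clear of the front wall.

Emit:
arm_command --series '[[[0,0,0,0,0,0,0],[0,0,0,0,0,0,0.75],[0,0,0,0,0,0,0.85],[0,0,0,0,0,0,0.85],[0,0,0,0,0,0,0.85]]]'

```text
time: 23.0
tool_pos: [0.6184, -0.1277, 0.052]
tcp_rot: [1.231, 1.186, -1.217]
wrist_force: [0.3, -0.2, -0.5]
width: 0.849
```

```bash
python3 -c "
from h import *
st([.6125,-.127,.05])"
```

```text
t 23.0 pos [ 0.6184 -0.1277  0.052 ] w 0.849 F [ 0.2832 -0.2493 -0.5495] q [-0.2434  0.3655  1.8743  0.0007  0.8874 -0.221 ]
x,y,z axes [[0.014, -0.003, -1.0], [1.0, -0.023, 0.014], [-0.023, -1.0, 0.003]]
turn options [array([ 0.0021,  0.0026, -0.0141]), array([-3.1394,  0.0221,  0.0041])]
shift cm [ 0.1957 -0.5925 -0.0616]
```

Emit:
arm_command --series '[[[0,0,0,-1.5,0,0,0.85],[0,0,0,-3,0,0,0.85],[0,0,0,-4,0,0,0.85],[0,0,0,-4,0,0,0.85],[0,0,0,-3,-1,-1,1],[0,0,0,0,-2.5,-4.2,1],[0,0,0,0,-2.5,-4.2,1],[0,0,0,0,-2.5,-4.2,1],[0,0,0,0,-2.5,-4.2,1],[0,0,0,0,-2.5,-4.2,1]]]'

```text
time: 24.0
tool_pos: [0.489, 0.0972, 0.2229]
tcp_rot: [1.246, 1.168, -1.213]
wrist_force: [0.7, 1.6, -0.5]
width: 0.998
```

```bash
python3 -c "
from h import *
st([.387,.285,.17])"
```

```text
t 24.0 pos [0.489  0.0972 0.2229] w 0.998 F [ 0.6569  1.5799 -0.4718] q [ 0.1514 -0.07    2.0261 -0.0087  1.1558  0.1885]
x,y,z axes [[0.031, -0.003, -1.0], [0.999, -0.034, 0.031], [-0.034, -0.999, 0.002]]
turn options [array([-0.0086,  0.0025, -0.0307]), array([ 3.1326, -0.048 , -0.0039])]
shift cm [  4.9114 -10.9799 -18.4401]
```

Emit:
arm_command --series '[[[-0.008,0.002,-0.03,0,-2,-3.5,1],[0,0,0,0,-2.3,-4,1],[0,0,0,0,-2.3,-4,1],[0,0,0,0,-2,-3,1],[0,0,0,0.5,-1,-1.5,1],[0,0,0,0,0,0,1]]]'

```text
time: 24.6
tool_pos: [0.3904, 0.2707, 0.2259]
tcp_rot: [1.233, 1.198, -1.213]
wrist_force: [-0.1, -0.4, -1.0]
width: 1.0
```

Run:
```python
from h import *
st([.387,.285,.1])
for n in("side","top"):
    p,d=bot.read_camera(n);cv2.imwrite(f'pics/{n}12.png',p)
    W=pts(n,d)
    m=(W[...,2]>.022)&(W[...,2]<.042)&(abs(W[...,0]-.387)<.06)&(abs(W[...,1]-.285)<.06)
    w=W[m]
    if len(w): print(n,len(w),(w.min(0)+w.max(0))/2,np.ptp(w,axis=0),np.percentile(w[:,2],[50,90]))
```

```text
t 24.6 pos [0.3904 0.2707 0.2259] w 1.0 F [-0.1085 -0.3726 -0.9737] q [ 0.5535 -0.1089  2.0558  0.0005  1.1828  0.5725]
x,y,z axes [[0.01, 0.007, -1.0], [1.0, -0.019, 0.01], [-0.019, -1.0, -0.007]]
turn options [array([ 0.0059, -0.0069, -0.0098]), array([-3.1357,  0.0153, -0.0108])]
shift cm [12.5922 -0.4862 -1.3405]
side 577 [0.386  0.2849 0.0295] [0.0685 0.0698 0.0147] [0.0315 0.0347]
top 820 [0.3873 0.2858 0.0302] [0.065  0.0676 0.0154] [0.0307 0.0344]
```

View pics/side12.png

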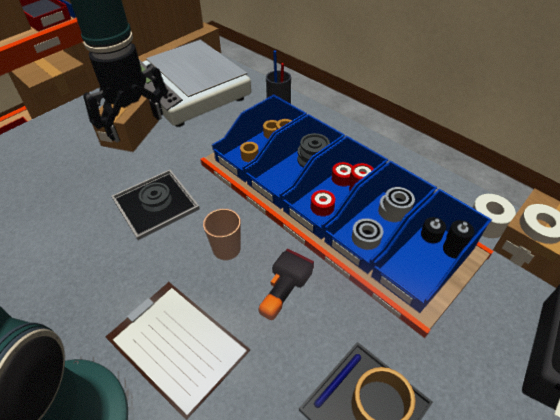

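The bearing lies flat in its bin at (367,232). The pulley is at (155,196) on the tray, measured centre (0.387, 0.285) and top 0.034.

Emit:
arm_command --series '[[[0.006,-0.007,-0.01,1.5,-0.5,-1.2,1],[0,0,0,3,0,0,1],[0,0,0,3,0,0,1],[0,0,0,3,-0.5,0,1],[0,0,0,2,-0.5,0,1],[0,0,0,0,0,0,1]]]'

```text
time: 25.3
tool_pos: [0.3863, 0.278, 0.1037]
tcp_rot: [1.244, 1.185, -1.225]
wrist_force: [-0.5, -1.0, -0.5]
width: 0.998
```

```bash
python3 -c "
from h import *
st([.3868,.2852,.07])"
```

```text
t 25.3 pos [0.3863 0.278  0.1037] w 0.998 F [-0.4836 -0.9707 -0.4799] q [ 0.5746  0.0284  2.1714 -0.0057  0.93    0.6143]
x,y,z axes [[0.012, 0.003, -1.0], [0.999, -0.036, 0.012], [-0.036, -0.999, -0.003]]
turn options [array([-0.0114, -0.0029, -0.0122]), array([ 3.1302, -0.0191,  0.0046])]
shift cm [ 3.3679 -0.0196 -0.7104]
```

Emit:
arm_command --series '[[[-0.01,-0.003,-0.012,1.2,0,-0.6,1],[0,0,0,1.2,0,-0.1,1],[0,0,0,0.7,0,0,1],[0,0,0,0,0,0,1]]]'

```text
time: 25.7
tool_pos: [0.3918, 0.2838, 0.0753]
tcp_rot: [1.236, 1.192, -1.227]
wrist_force: [0.2, -0.3, -0.3]
width: 0.998
```

```bash
python3 -c "
from h import *
st([.3868,.2852,.07])"
```

```text
t 25.7 pos [0.3918 0.2838 0.0753] w 0.998 F [ 0.1508 -0.2976 -0.3433] q [ 0.5764  0.088   2.1712 -0.0019  0.8768  0.6084]
x,y,z axes [[0.005, 0.002, -1.0], [1.0, -0.031, 0.005], [-0.031, -1.0, -0.002]]
turn options [array([-0.0058, -0.0019, -0.0053]), array([ 3.1358, -0.0084,  0.003 ])]
shift cm [ 0.5266 -0.5037 -0.1254]
```

Emit:
arm_command --series '[[[0,0,0,0.5,-0.5,-0.1,1],[0,0,0,0.3,-0.1,0,1],[0,0,0,0,0,0,1]]]'

```text
time: 26.0
tool_pos: [0.3866, 0.2853, 0.0683]
tcp_rot: [1.239, 1.191, -1.225]
wrist_force: [-0.1, -0.5, 0.8]
width: 0.999
```

```bash
python3 -c "
from h import *
st([.3868,.2852,.03])"
```

```text
t 26.0 pos [0.3866 0.2853 0.0683] w 0.999 F [-0.1414 -0.5474  0.8113] q [ 0.585   0.0911  2.1839 -0.0023  0.8582  0.6181]
x,y,z axes [[0.008, 0.003, -1.0], [0.999, -0.032, 0.008], [-0.032, -0.999, -0.003]]
turn options [array([-0.0066, -0.0034, -0.0078]), array([ 3.135 , -0.0123,  0.0053])]
shift cm [ 3.8335 -0.0144  0.0229]
```

Emit:
arm_command --series '[[[0,-0.003,-0.007,0.9,0,0,1],[0,0,0,0.9,0,0,1],[0,0,0,0.7,-0.1,0,1],[0,0,0,0,0,0,1]]]'

```text
time: 26.4
tool_pos: [0.3857, 0.2857, 0.0417]
tcp_rot: [1.233, 1.194, -1.231]
wrist_force: [-0.7, -0.9, -0.8]
width: 0.998
```

```bash
python3 -c "
from h import *
st([.3868,.2852,.03])"
```

```text
t 26.4 pos [0.3857 0.2857 0.0417] w 0.998 F [-0.7255 -0.8924 -0.8402] q [ 0.5857  0.1371  2.195  -0.0001  0.8082  0.6166]
x,y,z axes [[0.001, 0.001, -1.0], [1.0, -0.031, 0.001], [-0.031, -1.0, -0.001]]
turn options [array([-0.0058, -0.0007, -0.0011]), array([ 3.1358, -0.0017,  0.0011])]
shift cm [1.1693 0.1121 0.0501]
```

Emit:
arm_command --series '[[[0,0,0,0.5,0.1,0,1],[0,0,0,0.4,0,0,1],[0,0,0,0.1,0,0,1],[0,0,0,0,0,0,1]]]'

```text
time: 26.8
tool_pos: [0.3866, 0.2856, 0.0302]
tcp_rot: [1.232, 1.194, -1.232]
wrist_force: [0.0, 0.4, -0.4]
width: 1.0
```

```bash
python3 -c "
from h import *
st([.3868,.2852,.03])"
```

```text
t 26.8 pos [0.3866 0.2856 0.0302] w 1.0 F [ 0.0103  0.3864 -0.3533] q [ 0.5845  0.1582  2.1983 -0.0001  0.7848  0.6153]
x,y,z axes [[0.0, 0.0, -1.0], [1.0, -0.031, 0.0], [-0.031, -1.0, -0.0]]
turn options [array([-0.0058, -0.0001, -0.0003]), array([ 3.1358, -0.0004,  0.0001])]
shift cm [0.0217 0.0234 0.0366]
```

Emit:
arm_command --series '[[[0,0,0,0,0,0,0.85],[0,0,0,0,0,0,0.7],[0,0,0,0,0,0,0],[0,0,0,0,0,0,0],[0,0,0,0,0,0,0]]]' --newtons 60

```text
time: 27.3
tool_pos: [0.3871, 0.2857, 0.031]
tcp_rot: [1.233, 1.194, -1.231]
wrist_force: [0.4, 0.8, -0.5]
width: 0.771
```

```bash
python3 -c "
from h import *
st([.3868,.2852,.03])"
```

```text
t 27.3 pos [0.3871 0.2857 0.031 ] w 0.771 F [ 0.4396  0.7608 -0.5042] q [ 0.5842  0.1571  2.1977 -0.0003  0.7854  0.6153]
x,y,z axes [[0.001, 0.001, -1.0], [1.0, -0.031, 0.001], [-0.031, -1.0, -0.001]]
turn options [array([-0.0058, -0.0006, -0.0013]), array([ 3.1358, -0.002 ,  0.001 ])]
shift cm [ 0.1007 -0.0298  0.0559]
```

Emit:
arm_command --series '[[[0,0,0,-0.7,0,0,0],[0,0,0,-2,0,0,0],[0,0,0,-3.5,0,0,0],[0,0,0,-4,0,0,0],[0,0,0,-4,0,0,0],[0,0,0,-3,0,0,0],[0,0,0,-1,0,0,0],[0,0,0,0,0,0,0]]]'

```text
time: 28.1
tool_pos: [0.3797, 0.2811, 0.2126]
tcp_rot: [1.216, 1.198, -1.248]
wrist_force: [-0.3, 0.2, -6.2]
width: 0.774
```

```bash
python3 -c "
from h import *
st([.618,.1075,.21])
p,d=bot.read_camera('side');cv2.imwrite('pics/s13.png',cv2.resize(p[50:300,60:300],None,fx=2.4,fy=2.4))"
```

```text
t 28.1 pos [0.3797 0.2811 0.2126] w 0.774 F [-0.2778  0.2254 -6.1827] q [ 0.5846 -0.0825  2.0571 -0.0001  1.1859  0.6153]
x,y,z axes [[-0.016, -0.011, -1.0], [0.999, -0.031, -0.015], [-0.031, -0.999, 0.011]]
turn options [array([-0.0056,  0.011 ,  0.0155]), array([ 3.1358,  0.0242, -0.0172])]
shift cm [ 0.0714 24.3548 16.6193]
```

View pics/s13.png

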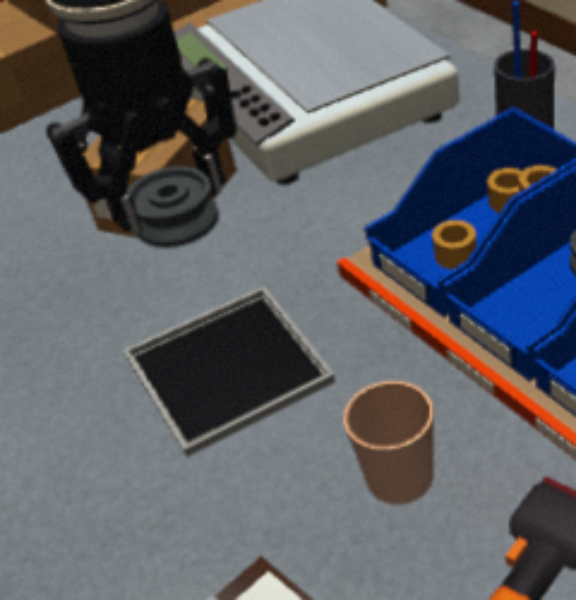

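The pulley is held level at (175,205) and the tray is empty. Moving to the pulley bin, between the bush and roller bins.

Emit:
arm_command --series '[[[0,0.01,0.015,-0.2,1.5,1,0],[0,0,0,0,2.5,1.8,0],[0,0,0,0,2.7,1.9,0],[0,0,0,0,2.7,1.9,0],[0,0,0,0,2.7,1.9,0],[0,0,0,0,2.7,1.9,0],[0,0,0,0,2.7,1.9,0],[0,0,0,0,2.5,1.7,0],[0,0,0,0,2,1.2,0],[0,0,0,0,0,0,0]]]'

```text
time: 29.15
tool_pos: [0.585, 0.1111, 0.1768]
tcp_rot: [1.194, 1.221, -1.273]
wrist_force: [-0.3, 0.2, -5.7]
width: 0.771
```

```bash
python3 -c "
from h import *
st([.618,.1075,.08])"
```

```text
t 29.15 pos [0.585  0.1111 0.1768] w 0.771 F [-0.2808  0.1932 -5.7074] q [ 0.15    0.2049  1.8227 -0.0085  1.1654  0.181 ]
x,y,z axes [[-0.05, -0.015, -0.999], [0.998, -0.028, -0.049], [-0.027, -0.999, 0.017]]
turn options [array([-0.0024,  0.0167,  0.0492]), array([ 3.1381,  0.0772, -0.0261])]
shift cm [9.5102 3.7834 0.1043]
```

Emit:
arm_command --series '[[[0,0.016,0.048,0,1.7,0,0],[0,0,0,0,1.5,0,0],[0,0,0,0,0,0,0]]]'

```text
time: 29.45
tool_pos: [0.6115, 0.109, 0.1647]
tcp_rot: [1.221, 1.207, -1.245]
wrist_force: [-1.0, -0.4, -5.6]
width: 0.776
```

```bash
python3 -c "
from h import *
st([.618,.1075,.08])"
```

```text
t 29.45 pos [0.6115 0.109  0.1647] w 0.776 F [-0.9979 -0.443  -5.6138] q [0.136  0.2422 1.8003 0.0006 1.1171 0.1649]
x,y,z axes [[-0.018, -0.002, -1.0], [0.999, -0.029, -0.018], [-0.029, -1.0, 0.002]]
turn options [array([-0.0043,  0.0024,  0.0178]), array([ 3.1372,  0.0279, -0.0037])]
shift cm [8.4581 0.8004 0.1086]
```

Emit:
arm_command --series '[[[-0.004,0.002,0.018,1.2,0.6,0.1,0],[0,0,0,2,0,0,0],[0,0,0,2,0.1,0,0],[0,0,0,2,0.1,0,0],[0,0,0,0.5,0,0,0],[0,0,0,0,0,0,0]]]'

```text
time: 30.05
tool_pos: [0.6063, 0.1089, 0.0735]
tcp_rot: [1.213, 1.213, -1.245]
wrist_force: [-0.1, 1.1, -5.0]
width: 0.772
```

```bash
python3 -c "
from h import *
st([.618,.1075,.051])
p,d=bot.read_camera('side');cv2.imwrite('pics/s14.png',cv2.resize(p[50:300,150:450],None,fx=2.4,fy=2.4))"
```

```text
t 30.05 pos [0.6063 0.1089 0.0735] w 0.772 F [-0.1427  1.1487 -4.9914] q [0.1368 0.3338 1.8708 0.0011 0.9607 0.1595]
x,y,z axes [[-0.024, -0.002, -1.0], [0.999, -0.023, -0.024], [-0.023, -1.0, 0.003]]
turn options [array([0.0017, 0.0029, 0.0235]), array([-3.1397, -0.0369,  0.0046])]
shift cm [2.2214 1.2299 0.1054]
```

View pics/s14.png

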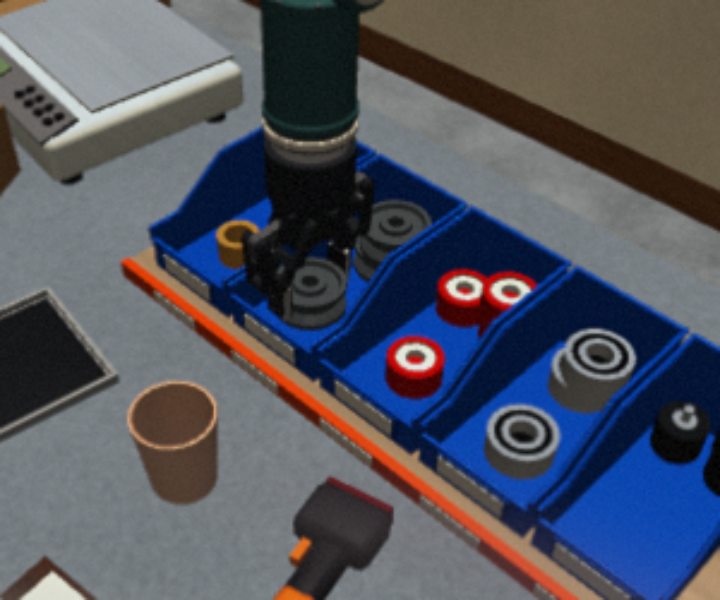

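The pulley is inside its bin at (315,295), 11 mm too far forward. Shifting while lowering.

Emit:
arm_command --series '[[[0,0.003,0.022,0.2,0.9,0.1,0],[0,0,0,0.7,0,0,0],[0,0,0,0.5,0,0,0],[0,0,0,0,0,0,0]]]'

```text
time: 30.5
tool_pos: [0.6179, 0.1081, 0.0618]
tcp_rot: [1.23, 1.195, -1.222]
wrist_force: [-0.4, 0.3, -5.5]
width: 0.773
```

```bash
python3 -c "
from h import *
st([.617,.1075,.051])"
```

```text
t 30.5 pos [0.6179 0.1081 0.0618] w 0.773 F [-0.4207  0.2613 -5.5278] q [0.1334 0.3511 1.8727 0.0005 0.9123 0.1561]
x,y,z axes [[0.005, 0.001, -1.0], [1.0, -0.023, 0.005], [-0.023, -1.0, -0.001]]
turn options [array([ 0.002 , -0.0012, -0.0054]), array([-3.1396,  0.0085, -0.0019])]
shift cm [ 1.0756 -0.0906  0.0668]
```

Emit:
arm_command --series '[[[0,0,0,0.4,0,0,0],[0,0,0,0.4,0,0,0],[0,0,0,0.4,0,0,0],[0,0,0,0.2,0,0,0]]]'

```text
time: 30.9
tool_pos: [0.6195, 0.1083, 0.0511]
tcp_rot: [1.231, 1.194, -1.22]
wrist_force: [-8.1, -0.6, 17.3]
width: 0.774
```

```bash
python3 -c "
from h import *
st([.617,.1075,.051])"
```

```text
t 30.9 pos [0.6195 0.1083 0.0511] w 0.774 F [-8.0891 -0.6128 17.2994] q [0.1332 0.3663 1.8754 0.0007 0.8927 0.1561]
x,y,z axes [[0.007, 0.001, -1.0], [1.0, -0.023, 0.007], [-0.023, -1.0, -0.002]]
turn options [array([ 0.0017, -0.0017, -0.0071]), array([-3.1399,  0.0111, -0.0026])]
shift cm [ 0.0053 -0.2441  0.0843]
```

Floor contact at the expected height. Releasing.

Emit:
arm_command --series '[[[0,0,0,0,0,0,0],[0,0,0,0,0,0,0.82],[0,0,0,0,0,0,0.9],[0,0,0,0,0,0,0.9],[0,0,0,0,0,0,0.9]]]'

```text
time: 31.4
tool_pos: [0.6233, 0.1088, 0.0548]
tcp_rot: [1.236, 1.189, -1.214]
wrist_force: [0.6, 0.6, -0.0]
width: 0.898
```

```bash
python3 -c "
from h import *
st([.617,.1075,.051])"
```

```text
t 31.4 pos [0.6233 0.1088 0.0548] w 0.898 F [ 0.6181  0.5899 -0.0343] q [0.1332 0.3636 1.871  0.0007 0.8915 0.1561]
x,y,z axes [[0.015, 0.003, -1.0], [1.0, -0.023, 0.015], [-0.023, -1.0, -0.003]]
turn options [array([ 0.0017, -0.003 , -0.0153]), array([-3.1398,  0.024 , -0.0046])]
shift cm [ 0.3665 -0.637   0.1492]
```

The TCP sprang back about 4 mm in x, so I'll re-centre on the pulley before going up.

Emit:
arm_command --series '[[[0,0,0,0,-0.3,0,0.92],[0,0,0,-0.8,0,0,0.92],[0,0,0,-1.5,0,0,0.92],[0,0,0,-3,0,0,0.92],[0,0,0,-4,0,0,0.92],[0,0,0,-4,0,0,0.92],[0,0,0,-2,-2,0,1],[0,0,0,0,-4,-3,1],[0,0,0,0,-4,-4,1],[0,0,0,0,-4,-4,1]]]'

```text
time: 32.4
tool_pos: [0.4901, 0.2142, 0.2234]
tcp_rot: [1.252, 1.176, -1.208]
wrist_force: [1.4, 1.9, 0.8]
width: 0.997
```

Emit:
arm_command --series '[[[0,0,0,0,-3,-4,1],[0,0,0,0,-2,-4,1],[0,0,0,0,0,0,1],[0,0,0,0,0,0,1]]]'

```text
time: 32.8
tool_pos: [0.4372, 0.3018, 0.2296]
tcp_rot: [1.255, 1.178, -1.196]
wrist_force: [-0.3, -0.4, -0.5]
width: 1.001
```

Run:
```python
from h import *
st()
P={'bush':(.6215,.225,.030),'wheel':(.615,-.01,.030),'bearing':(.6125,-.127,.026),'pulley':(.618,.1075,.030)}
for n in("side","top"):
    p,d=bot.read_camera(n);cv2.imwrite(f'pics/{n}15.png',p);W=pts(n,d)
    for k,(x,y,h) in P.items():
        m=(abs(W[...,0]-x)<.045)&(abs(W[...,1]-y)<.042)&(W[...,2]>.024+h*.6)&(W[...,2]<.024+h+.006)
        w=W[m];t=w[w[:,2]>.024+h-.005];A=np.c_[t[:,:2],np.ones(len(t))]
        s=np.linalg.lstsq(A,t[:,2],rcond=None)[0] if len(t)>10 else None
        print(n,k,len(w),(w.min(0)+w.max(0))/2-[x,y,0],np.ptp(w,axis=0)[:2],"top",np.median(t[:,2]),"tilt",s[:2])
    c=W[(abs(W[...,0]-.4)<.1)&(abs(W[...,1]-.07)<.06)&(W[...,2]>.078)&(W[...,2]<.1)];print("cup",(c.min(0)+c.max(0))/2)
    c=W[(W[...,0]>.3)&(W[...,0]<.52)&(W[...,1]>-.16)&(W[...,1]<.03)&(W[...,2]>.01)];print("scan",c.min(0),c.max(0))
```

```text
t 32.8 pos [0.4372 0.3018 0.2296] w 1.001 F [-0.3035 -0.351  -0.528 ] q [ 0.5632 -0.0151  1.9609 -0.0106  1.1584  0.5937]
x,y,z axes [[0.037, 0.012, -0.999], [0.999, -0.027, 0.036], [-0.026, -1.0, -0.013]]
side bush 201 [0.0016 0.0015 0.049 ] [0.044  0.0435] top 0.05334032085557644 tilt [ 0.0119 -0.0044]
side wheel 415 [0.0005 0.0003 0.0494] [0.0508 0.0522] top 0.052670703960414456 tilt [0.0047 0.0037]
side bearing 595 [ 0.0024 -0.0016  0.0459] [0.0612 0.06  ] top 0.049181815528244854 tilt [0.0105 0.0069]
side pulley 529 [ 0.0015 -0.0001  0.0496] [0.069  0.0689] top 0.052537302779996686 tilt [ 0.0025 -0.0066]
cup [0.4107 0.0727 0.0831]
scan [ 0.3528 -0.1132  0.0101] [ 0.4963 -0.0318  0.0369]
top bush 256 [0.0029 0.0025 0.0491] [0.041  0.0437] top 0.05287002422926301 tilt [ 0.     -0.0082]
top wheel 513 [0.002  0.0023 0.0493] [0.0512 0.0502] top 0.052109615519627395 tilt [0.0047 0.0029]
top bearing 606 [0.003  0.     0.0472] [0.0604 0.0596] top 0.049047079501809754 tilt [-0.0024 -0.005 ]
top pulley 855 [ 0.0017 -0.0004  0.0501] [0.0668 0.0672] top 0.05238784928832363 tilt [-0.0016 -0.0026]
cup [0.4121 0.0723 0.0829]
scan [ 0.3567 -0.1114  0.0102] [ 0.495  -0.0295  0.0377]
```

View pics/side15.png

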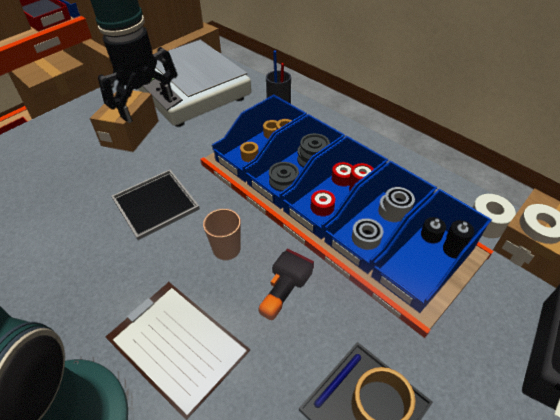

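View pics/top15.png

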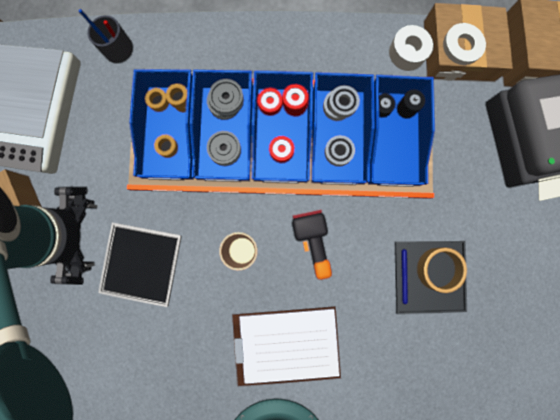

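In the top view the four parts lie flat in their own bins: bush (165,146), pulley (224,148), roller (281,149), bearing (340,150). The cup (238,250) and the scanner (313,245) have not moved, and the gripper is clear. Handing in.

```bash
python3 -c "
from workcell import bot
print(bot.finish_job())"
```

```text
the job is handed in; nothing more can be done
None
```

I put the bush, roller, bearing and pulley away one at a time from the top down. Each was lowered onto the floor of its own kind's bin and let go, and I handed the job in at about 33 s of simulated time.

- **Placement:** both cameras put every part within about 4 mm of my estimate of the clear-space centre.
- **Flatness and height:** the tops are level to about 0.01 rad and sit within 2 mm of the expected height.
- **Cup, scanner and gripper:** the cup and scanner read the same as at the start within about 1.5 mm. The gripper was open and clear of everything.
- **What did not match exactly:**
  - The tops read 1–2 mm below my floor estimate of 0.024 m plus the part height, which is within the 2 mm calibration.
  - The bush's wrist reading never showed contact on set-down, so I judged it down from camera depth.
  - The roller, bearing and pulley pressed the floor with about 17–30 N before release.

The hand-in reported no verdict.

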